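# Press a fuel pellet and hold the load

## Task

Make a calorimeter pellet: keeping the filled steel die upright, stand it in the brass nest of the press's drawn-out carriage, let go of it, and push the carriage fully home so that the die is under the ram. Then bring the lever down until the gauge needle stands in the green band, never letting it run into the red, keep it in the green for at least two seconds, and finish still holding the lever there. Leave the other things on the bench where they are.

Things in the scene. Friction and masses are not known exactly. Their poses are not given: they have to be found in the camera images.
- die: filled pellet die: steel cylinder 40 mm across, 40 mm high (foot chamfered 3 mm), with a sprung brass-capped punch (cap 24 mm across) standing 20 mm out of its top, 60 mm in all, about 0.28 kg. Origin: centre of its underside; z up along its axis. Loose on the bench; grasp the steel cylinder across 40 mm. The punch goes down 1 mm per 3 N
- press: blue-grey bench press, fixed. Origin on the bench below the ram; x from its front to its column, y to its left (gauge side), z up. Bed 150 mm wide, x -165 to 120 mm. Head: x -28 to 68, y -48 to 72, 131 to 239 mm high; column behind. Round gauge at x 30, y 108 mm, top 100 mm high. Ram 27 mm across, its face rests 110 mm above the bench, 8 mm above the cap of a seated die
- nest (a point): centre of the nest's floor, 42 mm above the bench: a round hole 43 mm across and 8 mm deep (chamfered) in the square brass plate (62 mm) on the carriage. Same axes as the press; it moves with the carriage
- carriage_knob (a point): middle of the black carriage knob, a round upright knob 20 mm in diameter that reaches from 0 to 32 mm above the level of the nest's floor; 78 mm in front (-x of the press) of the nest's centre. It moves with the carriage
- carriage (a joint): travel of the die carriage along the press's x: 0 drawn out fully, 0.115 m home against its stop with the nest straight under the ram. It starts between 0 and 0.015 and slides with 1.5 N of friction, stays where left
- lever (a joint): downward swing of the lever, rad: 0 at its raised rest (0.32 above level). A spring returns it. It turns about the press's x direction at lever_fulcrum and moves the ram down 45 mm per rad. With a die home the ram meets the punch at 0.18, the needle is mid green at about 0.49; 1 rad of lever moves the needle about 7.5 rad. Holding mid green takes about 8 N down on the grip
- lever_grip (a point): centre of the black rubber lever grip, a flattened bar 26 mm wide (press's x), 17 mm thick and 90 mm long (along the lever, the press's -y), 240 mm from the fulcrum; the lever reaches out to the press's right. Its z axis stands square to the bar (straight up when the lever is level)
- lever_fulcrum (a point): the lever's pivot on the press head, 195 mm above the bench, 45 mm to the left (+y) of the press's origin
- needle (a joint): gauge needle, rad clockwise from zero (lower left of the dial): the green band is 1.84 to 2.76 (2.3 = straight up, a load of 30 N on the die), the red begins at 3.45. The needle shows the load on the sprung plate under the carriage and so reacts only when a die is squeezed
- dish_a: small aluminium weighing dish, 59 mm across and 13 mm high, origin under its centre; leave alone
- bottle_red: sample bottle with a red cap, 48 mm in diameter and 90 mm high, origin under its centre; leave alone
- timer: grey bench timer, 62 x 66 x 19 mm, origin under its centre; leave alone
- brush: wooden-handled brush, 201 mm long, origin under its middle; leave alone
- cruc_a: white porcelain crucible, 37 mm across and 28 mm high, origin under its centre; leave alone
- cruc_b: white porcelain crucible, 37 mm across and 28 mm high, origin under its centre; leave alone
Mind the look-alikes: they are no part of the job. Leave any blue look-alike of the die alone.

How it is judged:
On the way, in this order (a step that is already met when the one before it is completed fails the run):
1. the die stands upright on the floor of the nest and has been let go (horizontal distance between die and nest below 0.004 m and z of die in the frame of nest below 0.003 m and angle between die's own z axis and vertical below 0.06 rad and contact force between the fingers and die below 0.1 N), for 0.2 s.
2. the carriage is home with the die seated in it (value of joint carriage above 0.111 m and horizontal distance between die and nest below 0.004 m and z of die in the frame of nest below 0.003 m), for 0.2 s.
3. the lever keeps the needle in the green band for two seconds (value of joint needle between 1.84 and 2.76 rad and value of joint lever above 0.25 rad), for 2 s.
At the end, for the whole second after the job is handed in: The robot still holds the lever down (over 2 N) and the needle stays in the green (1.84 to 2.76 rad), the ram bearing on the die; the die stands upright on the nest's floor within 4 mm of its centre, the carriage is within 4 mm of home, and the robot touches neither of them (all of step 2 and all of step 3 and contact force between any of the fingers, the arm and lever above 2 N and contact force between ram and die above 15 N and contact force between each of the fingers, the arm and load_plate below 0.5 N and contact force between each of the fingers, the arm and die below 0.1 N and angle between die's own z axis and vertical below 0.06 rad); the arm keeps its last pose, push and grip.
It fails at once if the needle runs into the red (value of joint needle above 3.45 rad).
It fails at once if the filled die is tipped (angle between die's own z axis and vertical above 0.6 rad).
It fails at once if another thing on the bench is pushed away (distance of any of dish_a, bottle_red, timer, brush, cruc_a, cruc_b from where it was at the start of the episode above 0.03 m).
It also fails if it takes over 69 s, if anything falls off the work surface, if the arm or the gripper's body presses on something with over 40 N, if the wrist force passes 120 N, or if a joint passes its speed limit or range.

## Robot

A 6-joint arm with a two-finger parallel gripper is mounted at the origin on a cart in front of the work surface, level with it; the furniture and walls round the work are solid. World frame = base frame: x ahead of the robot, y to its left, z up, the work surface at z = 0. Lengths are in m, angles in rad, forces in N, time in s.
With the tool pointing down it reaches from about 0.35 to 0.975 m from the base axis. Payload 4.9 kg.
Tool frame: the origin (TCP) lies midway between the tips of the shut fingers; the grasp point (between the pads) lies behind it (manip.grasp_offset is the y of the grasp point in the tool frame, in m); y points along the fingers, z is the direction in which the jaws open and shut, and the axes are right-handed (so a half turn about y gives the same grasp; the last joint's range is limited). The gripper opens to 85 mm and grips with 20 to 120 N. Pads are 22 mm wide; open, the fingers measure 114 mm over their backs; the gripper's body (76 mm by 85 mm) begins 54 mm behind the grasp point. The pads swing forward as they close: fully open they stand 13 mm farther back than shut.
Start: joints at [1.021, 0.053, 1.613, -0, 1.476, -0.119], TCP at [0.261, 0.568, 0.231] pointing down, gripper open.
Joint ranges: [-3.01, 3.01], [-1.01, 2.22], [0.06, 2.58], [-1.02, 4.17], [0.09, 2.62], [-3.14, 3.14]. Speed limits (rad/s): [2.57, 2.57, 3.14, 3.14, 3.14, 3.14].

## Interface

Orientations are given as a unit quaternion [w, x, y, z].
In Python, from plant import manip gives the robot as it stands. The module is installed in compiled form; this text tells all that it offers.
- The arm moves only by the shell command python3 -m jog 'ROWS'. ROWS is a JSON object of lists of equal length, an entry for each row: "offset": the shift along the world's x, y, z in units of 50 mm (1.0 is 50 mm), a list of three; "angular": the turn, a rotation vector about the world's x, y, z in units of 6 degrees (1.0 is 6 degrees), a list of three; "jaw": the finger opening in mm, from 0 to 85.4. In form: {"offset": [[tx, ty, tz], ...], "angular": [[ax, ay, az], ...], "jaw": [jaw, ...]}. A call has 1 to 12 rows; each row shifts and turns the commanded pose from where the row before left it; what a row does not reach is not made up. A row lasts 1/10 s, in which the tool goes at most 50 mm and 8.59 degrees, less where a joint would pass 70% of its speed; a pose out of reach is approached as far as the arm can. A call is refused whole if a number of a shift passes 1 or a number of a turn 1, either way. A call with a gripper value outside its range is refused whole. The fingers move at their own pace and stop on an object; the grip force is fixed at half the most. Time passes only in rows, so rows that do not move let the fingers close. It gives the time, the measured TCP pose, the force and the opening at its end, in the units of the state.
- manip.state(): the state, without advancing time (a new reading comes with each control period).
- manip.grab_frame(name): name is "side" or "top" or "wrist"; returns the picture (400x640x3 uint8, blue, green, red); there is no depth.
- manip.camera_model(name): a dict with "fx", "fy", "cx", "cy" (pixels), "rvec" (rotation vector, rad) and "tvec" (3), from world to camera coordinates, as OpenCV has them; the wrist camera has in their place "mount" (4x4, takes a point from camera to tool coordinates, whose origin is the TCP and whose axes are the tool frame's). Camera axes: x right, y down, z forward; pixel columns grow to the right and rows downward; lengths in m; the calibration is good to about 2 mm. A picture is of the moment at which its call begins: read the wrist's pose just before it. camera_model takes no time and is no camera call.
- manip.job_done(): hands the job in, once; it reports no verdict.
The state is a dict: "time": time; "joint_pos": joint angles; "joint_vel": joint speeds; "joint_efforts": joint torques, N m; "tool_pos": TCP position; "tool_rot": TCP orientation; "contact_force": force on the tool from outside, world axes, zero at the start; "ft_torque": the same for the moment, N m; "gripper_width": opening from 0.0 (shut) to 1.0 (fully open).
Only numpy, scipy, OpenCV 4.12 (cv2) and the standard library are available. Lean on these libraries where they do the work, as an engineer would, in place of code of your own. Each camera call takes 0.05 s, during which the arm holds its last target.

## Working session

There is one attempt and no reset: what is moved stays moved. The work goes in short steps, Python scripts to look and compute and a shell command to move; the robot and the scene stay as the last step left them, time stands still between calls to the robot, and variables do not carry over. Pictures are saved under pics/ and viewed, and the job is handed in when it is done.

```bash
mkdir -p pics; python3 - <<'E'
from plant import manip
import cv2
s=manip.state()
for k,v in s.items(): print(k,v)
print(manip.grasp_offset)
for n in("side","top","wrist"):
    print(n,manip.camera_model(n)); cv2.imwrite(f"pics/{n}0.png",manip.grab_frame(n))
E
```

```text
time 0.0
joint_pos [ 1.02099543e+00  5.33553009e-02  1.61429748e+00 -9.04626581e-06
  1.47601616e+00 -1.18990038e-01]
joint_vel [ 0.00068474 -0.00065386  0.00025488 -0.00045974 -0.00165256 -0.00045956]
joint_efforts [ 2.83047648e-04 -3.93656337e+01 -3.70189762e+01 -7.70815041e-05
  6.67728775e-03 -1.45015076e-05]
tool_pos [0.26066991 0.56735346 0.23006192]
tool_rot [-0.69007064  0.69145957 -0.15137702  0.15090118]
contact_force [-1.75651138  0.15972198 -0.32688076]
ft_torque [ 0.03066253  0.04171987 -0.00236258]
gripper_width 1.0025400407402074
-0.0187
side {'fx': 427.13676706231433, 'fy': 427.13676706231433, 'cx': 321.82680038151466, 'cy': 200.3353353440746, 'rvec': array([ 2.21083872, -0.55274621,  0.29104867]), 'tvec': array([-0.45124577,  0.30520483,  1.2820714 ])}
top {'fx': 367.8512639159414, 'fy': 367.8512639159414, 'cx': 323.29632104616513, 'cy': 203.35713539569846, 'rvec': array([ 2.13735502, -2.16025907,  0.16957073]), 'tvec': array([0.03343325, 0.54767404, 1.45397902])}
wrist {'fx': 278.316946832672, 'fy': 278.316946832672, 'cx': 319.20377816041145, 'cy': 197.20126984838208, 'mount': array([[ 1.99887109e-04,  9.63006670e-01,  2.69477482e-01,
        -6.89302788e-02],
       [ 1.02782891e-03, -2.69477543e-01,  9.63006125e-01,
        -1.43480871e-01],
       [ 9.99999452e-01,  8.44842356e-05, -1.04367118e-03,
        -3.28593157e-04],
       [ 0.00000000e+00,  0.00000000e+00,  0.00000000e+00,
         1.00000000e+00]])}
```

View pics/side0.png

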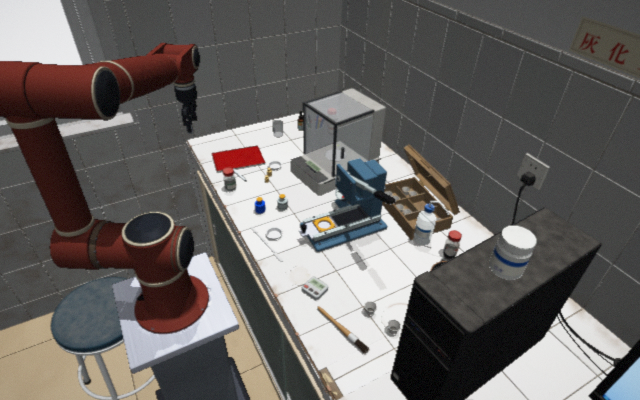

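View pics/top0.png

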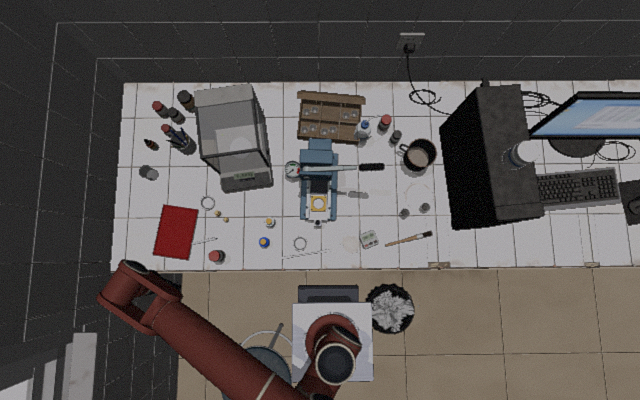

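View pics/wrist0.png

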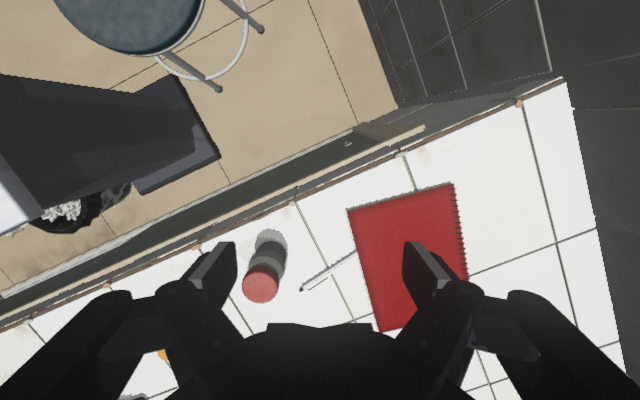

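The side view shows the blue look-alike at about (260,205), the steel die at (282,201) and the press with its nest at (322,224). In the top view the die is at (270,223), the blue one at (264,242), the nest at (319,204) and the lever grip at (371,167). I'll zoom in next.

```bash
cat > h.py <<'E'
from plant import manip
import cv2, numpy as np
from scipy.spatial.transform import Rotation as R
def cam(n):
    m=manip.camera_model(n); K=np.array([[m['fx'],0,m['cx']],[0,m['fy'],m['cy']],[0,0,1]])
    if 'mount' in m:
        s=manip.state(); q=s['tool_rot']; T=np.eye(4); T[:3,:3]=R.from_quat([q[1],q[2],q[3],q[0]]).as_matrix(); T[:3,3]=s['tool_pos']
        T=T@m['mount']; Rw=T[:3,:3].T; return K,Rw,T[:3,3]
    Rw=R.from_rotvec(m['rvec']).as_matrix(); return K,Rw,-Rw.T@m['tvec']
def ray(c,uv):
    K,Rw,C=c; d=Rw.T@np.linalg.inv(K)@np.array([uv[0],uv[1],1.]); return C,d/np.linalg.norm(d)
def plane(c,uv,z):
    C,d=ray(c,uv); return C+d*(z-C[2])/d[2]
def proj(c,p):
    K,Rw,C=c; q=K@(Rw@(np.asarray(p,float)-C)); return q[:2]/q[2]
def tri(obs):
    A=np.zeros((3,3));b=np.zeros(3)
    for c,uv in obs:
        C,d=ray(c,uv);P=np.eye(3)-np.outer(d,d);A+=P;b+=P@C
    return np.linalg.solve(A,b)
def crop(img,name,x0,y0,x1,y1,f):
    cv2.imwrite(name,cv2.resize(img[y0:y1,x0:x1],None,fx=f,fy=f,interpolation=cv2.INTER_CUBIC))
E
python3 - <<'E'
from h import *
crop(cv2.imread('pics/top0.png'),'pics/topc.png',240,120,400,260,5)
crop(cv2.imread('pics/side0.png'),'pics/sidec.png',240,140,400,260,5)
E
```

```text
(no output)
```

View pics/topc.png

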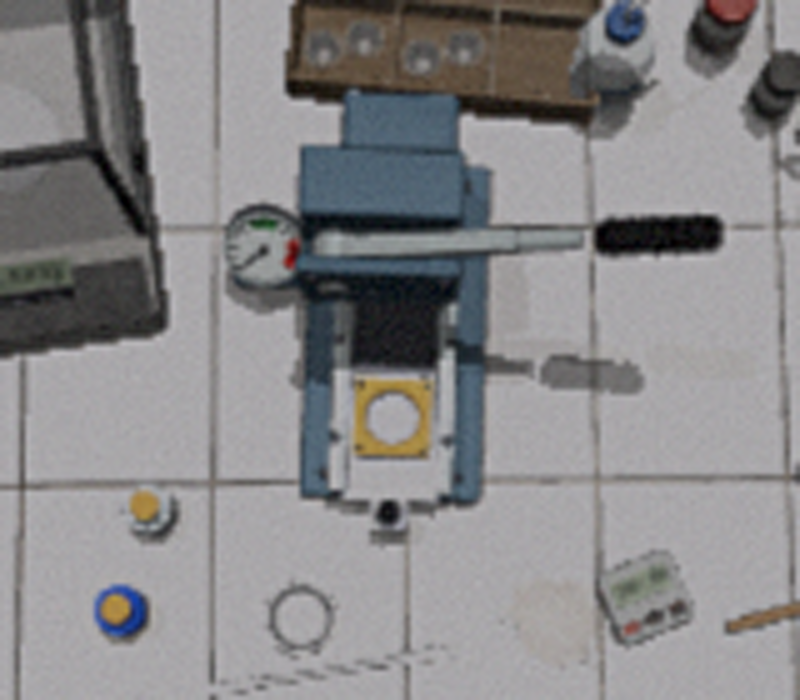

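View pics/sidec.png

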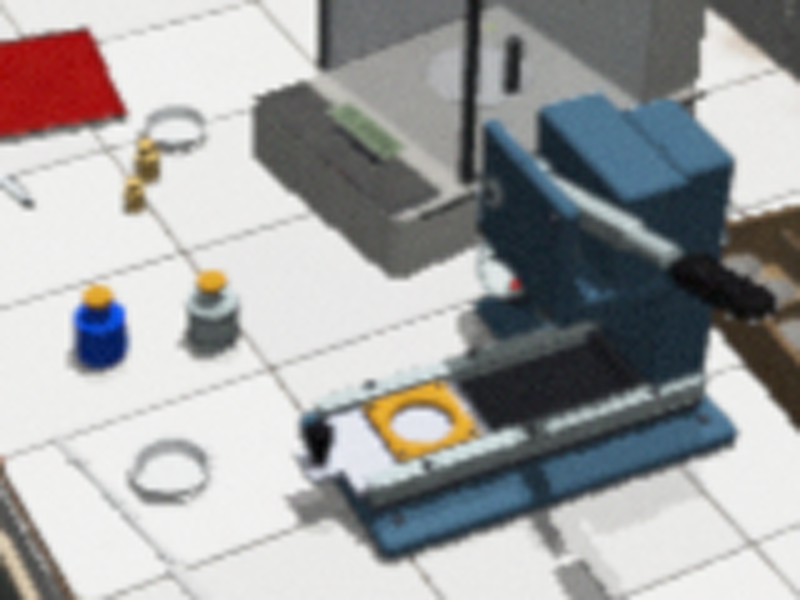

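```bash
python3 - <<'E'
from h import *
t=cv2.imread('pics/top0.png'); s=cv2.imread('pics/side0.png')
for n,im in(('top',t),('side',s)):
    c=cam(n); hsv=cv2.cvtColor(im,cv2.COLOR_BGR2HSV)
    m=cv2.inRange(hsv,(14,120,100),(32,255,255))
    k,lab,st,ce=cv2.connectedComponentsWithStats(m)
    for i in range(1,k):
        if st[i,4]>8 and 240<ce[i][0]<400: print(n,'brass',ce[i].round(2),st[i],'z60',plane(c,ce[i],.06).round(4),'z50',plane(c,ce[i],.05).round(4), 'hull', end=' ');cn=cv2.findContours((lab==i).astype('uint8'),0,1)[0][0];print(cv2.minAreaRect(cn), plane(c,cv2.minAreaRect(cn)[0],.05).round(4))
    m=cv2.inRange(hsv,(0,0,0),(180,255,45))
    k,lab,st,ce=cv2.connectedComponentsWithStats(m)
    for i in range(1,k):
        if st[i,4]>8 and 290<ce[i][0]<400 and 150<ce[i][1]<240: 
            cn=cv2.findContours((lab==i).astype('uint8'),0,1)[0][0];print(n,'dark',ce[i].round(2),st[i],cv2.minAreaRect(cn))
E
```

```text
top brass [317.47 202.92] [311 196  15  15 105] z60 [0.5471 0.0511 0.06  ] z50 [0.5486 0.0512 0.05  ] hull ((318.0, 203.0), (14.0, 14.0), 90.0) [0.5483 0.0491 0.05  ]
top brass [268.25 220.75] [266 219   5   5  20] z60 [0.4774 0.2474 0.06  ] z50 [0.4784 0.2488 0.05  ] hull ((268.0, 221.0), (4.0, 4.0), 90.0) [0.4774 0.2498 0.05  ]
top brass [262.76 241.38] [261 239   5   6  21] z60 [0.3959 0.2682 0.06  ] z50 [0.3964 0.2697 0.05  ] hull ((262.5000305175781, 241.50003051757812), (4.242640495300293, 4.242640495300293), 45.0) [0.3959 0.2707 0.05  ]
top dark [313.6  164.21] [300 163  32   5  84] ((315.5, 165.0), (4.0, 31.0), 90.0)
top dark [370.95 166.55] [359 163  25   8 147] ((370.9737548828125, 166.50137329101562), (6.149383544921875, 24.17706298828125), 86.98721313476562)
top dark [317.15 182.34] [299 175  33  18 355] ((315.0, 183.5), (17.0, 32.0), 90.0)
top dark [317.  221.8] [316 220   3   4  10] ((317.0, 221.5), (2.0, 3.0), 0.0)
side brass [268.92 172.33] [268 169   3   7  12] z60 [0.4921 0.4004 0.06  ] z50 [0.497  0.4134 0.05  ] hull ((269.0, 172.0), (2.0, 6.0), 0.0) [0.4982 0.4153
[... 1291 characters left out ...]
79   8   9  26] ((347.7500305175781, 183.25001525878906), (8.485280990600586, 4.949747085571289), 45.0)
side dark [344.32 191.97] [336 182  15  21  73] ((344.862060546875, 191.65518188476562), (22.2834415435791, 11.513111114501953), 68.19859313964844)
side dark [383.12 196.84] [373 190  22  14 161] ((383.73785400390625, 197.67298889160156), (21.688831329345703, 9.190183639526367), 36.02737045288086)
side dark [351.32 215.36] [333 206  38  19 357] ((352.44091796875, 215.0404052734375), (11.704495429992676, 37.822532653808594), 69.67686462402344)
side dark [303.26 227.57] [301 225   5   7  23] ((303.6000061035156, 227.80001831054688), (6.324554920196533, 3.7947328090667725), 71.56504821777344)
```

```bash
python3 - <<'E'
from h import *
ct,cs=cam('top'),cam('side')
print('die cap tri',tri([(ct,(268.25,220.75)),(cs,(281.84,195.84))]))
print('nest tri',tri([(ct,(318,203)),(cs,(323.4,223.3))]))
print('knob tri',tri([(ct,(317,221.7)),(cs,(303.3,227.6))]))
print('grip tri',tri([(ct,(371,166.5)),(cs,(383.4,197.2))]))
print('knob top',plane(ct,(317,221.5),.074), plane(cs,(303.4,226),.07))
# base edges in top at crop coords/5
for a in[(303,495),(303,300),(482,500),(490,172)]: print(plane(ct,(240+a[0]/5,120+a[1]/5),.02).round(4))
q=manip.state()['tool_rot'];print(R.from_quat([q[1],q[2],q[3],q[0]]).as_matrix().round(3))
print('timer etc', plane(ct,(369,239),.02))
E
```

```text
die cap tri [0.47819987 0.24808557 0.05463518]
nest tri [0.54756731 0.04939531 0.04914039]
knob tri [0.47110828 0.0539641  0.05768433]
grip tri [ 0.64143493 -0.13758523  0.26812939]
knob top [0.47096304 0.05357062 0.074     ] [0.46843286 0.0493743  0.07      ]
[0.4873 0.121  0.02  ]
[0.6501 0.1206 0.02  ]
[ 0.4817 -0.0255  0.02  ]
[ 0.7585 -0.0368  0.02  ]
[[ 0.909 -0.001  0.418]
 [-0.418 -0.001  0.909]
 [-0.    -1.    -0.002]]
timer etc [ 0.40272398 -0.15673035  0.02      ]
```

```bash
python3 -m jog '{"offset":[[0.42,-0.8,-0.12],[0.42,-0.8,-0.12],[0.42,-0.8,-0.12],[0.42,-0.8,-0.12],[0.42,-0.8,-0.12],[0.42,-0.8,-0.12],[0.42,-0.8,-0.12],[0.42,-0.8,-0.12],[0,0,0],[0,0,0]],"angular":[[0,0,0.515],[0,0,0.515],[0,0,0.515],[0,0,0.515],[0,0,0.515],[0,0,0.515],[0,0,0.515],[0,0,0.515],[0,0,0],[0,0,0]],"jaw":[85,85,85,85,85,85,85,85,85,85]}'
python3 - <<'E'
from h import *
c=cam('wrist'); im=manip.grab_frame('wrist'); cv2.imwrite('pics/w1.png',im)
s=manip.state(); print(s['time'],s['tool_pos'],(c[1].T).round(3).tolist(),c[2])
E
```

```text
time: 1.15
tool_pos: [0.429, 0.2472, 0.1829]
tool_rot: [0.707, -0.707, 0.001, -0.0]
contact_force: [0.3, 0.4, -0.2]
gripper_width: 0.999
1.2 [0.42879686 0.24809154 0.1832119 ] [[0.002, 0.963, 0.268], [1.0, -0.002, -0.001], [-0.0, 0.268, -0.963]] [0.36012569 0.24718268 0.3264685 ]
```

View pics/w1.png

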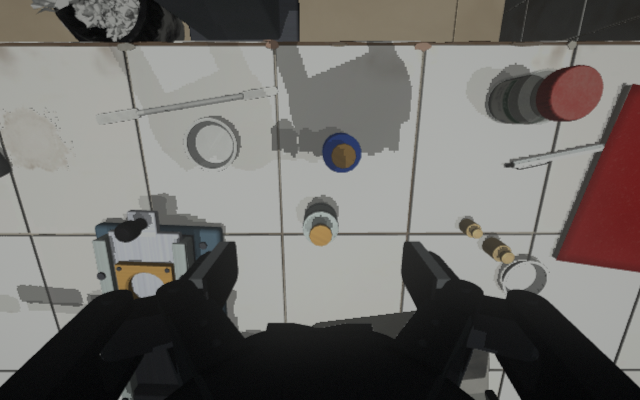

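The wrist view shows the steel die with its cap at (320,234), the blue look-alike at (343,153), the knob at (132,229) and the brass plate at (147,275).

```bash
python3 - <<'E'
from h import *
c=cam('wrist'); im=cv2.imread('pics/w1.png'); hsv=cv2.cvtColor(im,cv2.COLOR_BGR2HSV)
m=cv2.inRange(hsv,(12,110,120),(34,255,255))
k,lab,st,ce=cv2.connectedComponentsWithStats(m)
for i in range(1,k):
    if st[i,4]>60: print(ce[i].round(1),st[i],plane(c,ce[i],.06).round(4),plane(c,ce[i],.05).round(4))
crop(im,'pics/w1c.png',60,180,360,330,2.6)
E
```

```text
[320.1 235. ] [310 225  21  20 334] [0.4748 0.2488 0.06  ] [0.4791 0.2488 0.05  ]
[140.4 273.3] [115 265  57  25 636] [0.5193 0.0552 0.06  ] [0.5253 0.048  0.05  ]
```

View pics/w1c.png

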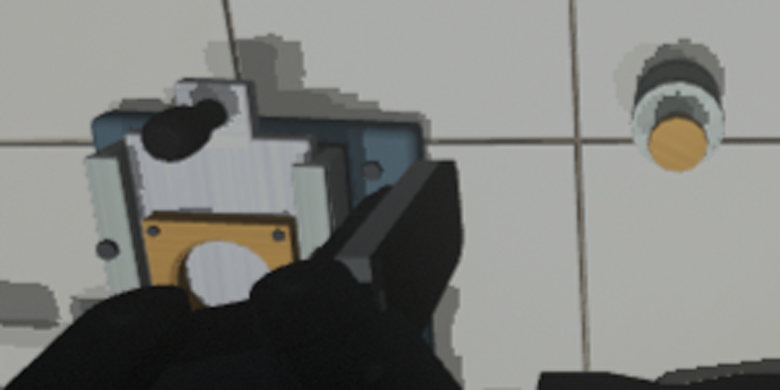

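```bash
python3 -m jog '{"offset":[[0.47,0,-0.4],[0.47,0,-0.4],[0,0,-0.5],[0,0,-0.5],[0,0,-0.5],[0,0,-0.4],[0,0,-0.3],[0,0,0]],"angular":[[0,0,0],[0,0,0],[0,0,0],[0,0,0],[0,0,0],[0,0,0],[0,0,0],[0,0,0]],"jaw":[85,85,85,85,85,85,85,85]}'
python3 - <<'E'
from h import *
s=manip.state();print(s['time'],s['tool_pos'],s['contact_force'])
im=manip.grab_frame('wrist'); cv2.imwrite('pics/w2.png',im)
E
```

```text
time: 2.0
tool_pos: [0.4737, 0.2485, 0.031]
tool_rot: [-0.707, 0.708, -0.001, -0.002]
contact_force: [0.2, -0.5, -0.3]
gripper_width: 0.995
2.0 [0.47374432 0.24845108 0.03096569] [ 0.19973233 -0.49641174 -0.26503395]
```

View pics/w2.png

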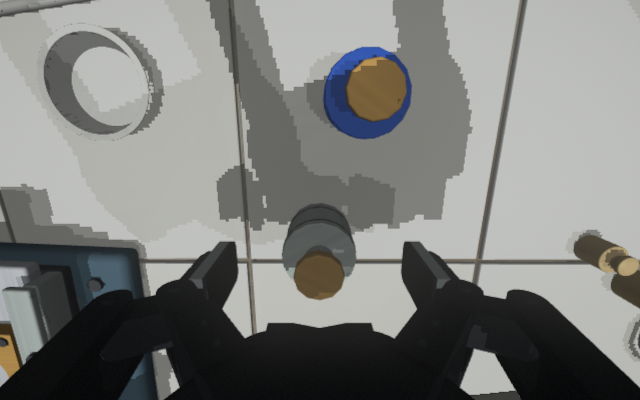

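The die sits between the open fingers with its cap at (318,274). I'll work out how far the centre is off.

```bash
python3 - <<'E'
from h import *
c=cam('wrist');im=cv2.imread('pics/w2.png'); hsv=cv2.cvtColor(im,cv2.COLOR_BGR2HSV)
m=cv2.inRange(hsv,(8,90,60),(34,255,255));m[:,:280]=0;m[:,360:]=0;m[:200]=0
cn=max(cv2.findContours(m,0,1)[0],key=cv2.contourArea);print(cv2.fitEllipse(cn));e=cv2.fitEllipse(cn)
print(plane(c,e[0],.06),manip.state()['tool_pos'])
E
```

```text
((318.4878845214844, 274.9222717285156), (46.72687530517578, 47.735904693603516), 96.86151885986328)
[0.47631093 0.24808756 0.06      ] [0.47497983 0.24861945 0.03254463]
```

```bash
python3 -m jog '{"offset":[[0.03,-0.01,-0.2],[0,0,-0.2],[0,0,0],[0,0,0],[0,0,0],[0,0,0],[0,0,0],[0,0,0],[0,0,0],[0,0,0]],"angular":[[0,0,0],[0,0,0],[0,0,0],[0,0,0],[0,0,0],[0,0,0],[0,0,0],[0,0,0],[0,0,0],[0,0,0]],"jaw":[85,85,70,60,50,40,34,34,34,34]}'
```

```text
time: 3.05
tool_pos: [0.4782, 0.2477, 0.0143]
tool_rot: [0.707, -0.707, -0.001, -0.0]
contact_force: [-0.2, 1.3, 5.3]
gripper_width: 0.449
```

```bash
python3 -m jog '{"offset":[[0,0,0],[0,0,0.2],[0,0,0.4],[0,0,0.5],[0,0,0.5],[0,0,0.4],[0,0,0]],"angular":[[0,0,0],[0,0,0],[0,0,0],[0,0,0],[0,0,0],[0,0,0],[0,0,0]],"jaw":[34,34,34,34,34,34,34]}'
python3 - <<'E'
from h import *
s=manip.state();print(s['tool_pos'],s['contact_force'],s['gripper_width'])
im=manip.grab_frame('wrist'); cv2.imwrite('pics/w3.png',im)
im=manip.grab_frame('side'); crop(im,'pics/s3.png',220,120,400,260,4)
E
```

```text
time: 3.75
tool_pos: [0.4791, 0.2478, 0.1162]
tool_rot: [0.708, -0.707, -0.002, -0.002]
contact_force: [-0.2, 0.7, -2.4]
gripper_width: 0.449
[0.4790846  0.24783339 0.11620225] [-0.21295091  0.73219974 -2.37408795] 0.44923070077107186
```

View pics/w3.png

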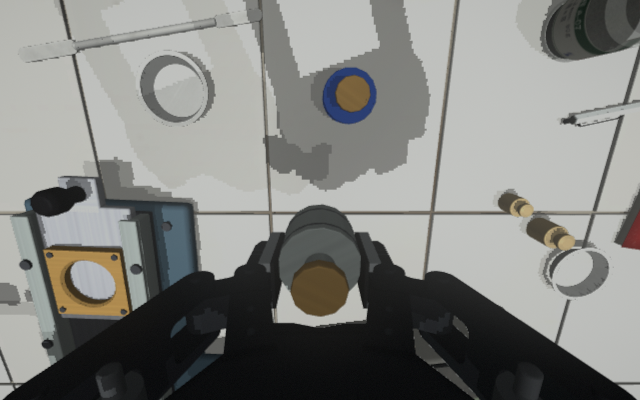

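View pics/s3.png

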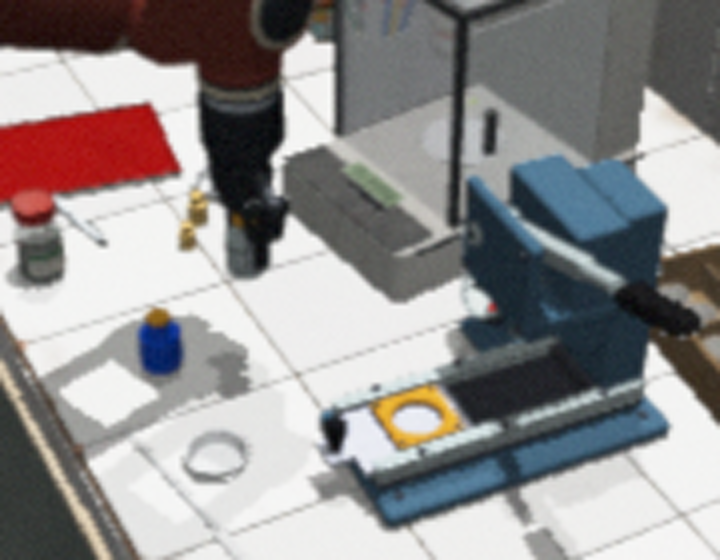

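```bash
python3 - <<'E'
from h import *
c=cam('wrist');im=cv2.imread('pics/w3.png'); hsv=cv2.cvtColor(im,cv2.COLOR_BGR2HSV)
tp=manip.state()['tool_pos'];print(tp)
m0=cv2.inRange(hsv,(8,90,50),(34,255,255))
m=m0.copy();m[:,:280]=0;m[:,360:]=0;m[:200]=0
cn=max(cv2.findContours(m,0,1)[0],key=cv2.contourArea);e=cv2.fitEllipse(cn);print(e)
print('cap',plane(c,e[0],tp[2]-.013+.06)-tp)
m=m0.copy();m[:,200:]=0;m[:200]=0
cs,h=cv2.findContours(m,cv2.RETR_CCOMP,1)
i=max(range(len(cs)),key=lambda i:cv2.contourArea(cs[i])); r=cv2.approxPolyDP(cs[i],8,True)[:,0];print(r.tolist())
for p in r: print(plane(c,p,.05).round(4))
for x in cs:
    if 500<cv2.contourArea(x)<2500: e=cv2.fitEllipse(x);print('hole',e,plane(c,e[0],.05),plane(c,e[0],.049))
E
python3 - <<'E'
from h import *
crop(cv2.imread('pics/w3.png'),'pics/w3c.png',0,160,200,360,4)
E
```

```text
[0.4768614  0.24706742 0.11247048]
((319.10723876953125, 287.85174560546875), (54.21913146972656, 56.19636154174805), 88.0785140991211)
cap [-0.00474999 -0.00022251  0.047     ]
[[43, 249], [59, 313], [129, 313], [121, 249]]
[0.5091 0.0227 0.05  ]
[0.5701 0.0205 0.05  ]
[0.57   0.0814 0.05  ]
[0.509  0.0861 0.05  ]
hole ((92.14087677001953, 279.8288269042969), (35.78611755371094, 52.18050003051758), 123.70321655273438) [0.53736415 0.05644886 0.05      ] [0.53799227 0.05552419 0.049     ]
```

View pics/w3c.png

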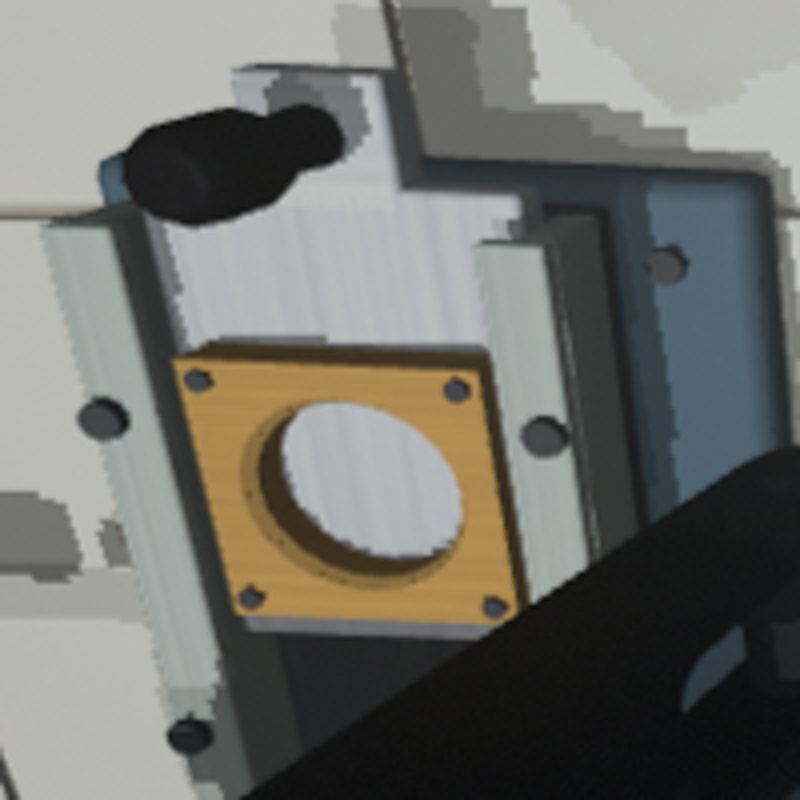

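```bash
python3 - <<'E'
from h import *
crop(cv2.imread('pics/w3.png'),'pics/w3d.png',240,190,400,330,5)
import numpy as np
# predicted circles with commanded tool pose, rotation exact
m=manip.camera_model('wrist');K=np.array([[m['fx'],0,m['cx']],[0,m['fy'],m['cy']],[0,0,1]])
T=np.eye(4);T[:3,:3]=[[1,0,0],[0,0,1],[0,-1,0]];T=T@m['mount'];c=(K,T[:3,:3].T,T[:3,3])
for dz in(0,-.003):
  for dx in(0,-.002,-.004):
    out=[]
    for r,z in((.012,.047),(.02,.027),(.017,-.013)):
        P=[proj(c,(dx+r*np.cos(a),r*np.sin(a),z+dz)) for a in np.linspace(0,6.28,40)]
        P=np.array(P);out+=[P[:,1].min().round(1),P[:,1].max().round(1),np.ptp(P[:,0]).round(1)]
    print(dz,dx,out)
E
```

```text
0 0 [np.float64(271.7), np.float64(323.5), np.float64(59.9), np.float64(232.6), np.float64(308.4), np.float64(85.2), np.float64(210.8), np.float64(262.4), np.float64(55.9)]
0 -0.002 [np.float64(267.1), np.float64(319.4), np.float64(60.2), np.float64(228.4), np.float64(304.9), np.float64(85.6), np.float64(207.6), np.float64(259.5), np.float64(56.1)]
0 -0.004 [np.float64(262.5), np.float64(315.3), np.float64(60.5), np.float64(224.2), np.float64(301.3), np.float64(85.9), np.float64(204.3), np.float64(256.6), np.float64(56.3)]
-0.003 0 [np.float64(267.8), np.float64(318.5), np.float64(58.4), np.float64(230.0), np.float64(304.5), np.float64(83.4), np.float64(209.2), np.float64(260.1), np.float64(55.0)]
-0.003 -0.002 [np.float64(263.3), np.float64(314.5), np.float64(58.7), np.float64(226.0), np.float64(301.0), np.float64(83.7), np.float64(206.0), np.float64(257.2), np.float64(55.1)]
-0.003 -0.004 [np.float64(258.7), np.float64(310.4), np.float64(59.0), np.float64(221.9), np.float64(297.5), np.float64(84.0), np.float64(202.9), np.float64(254.4), np.float64(55.3)]
```

View pics/w3d.png

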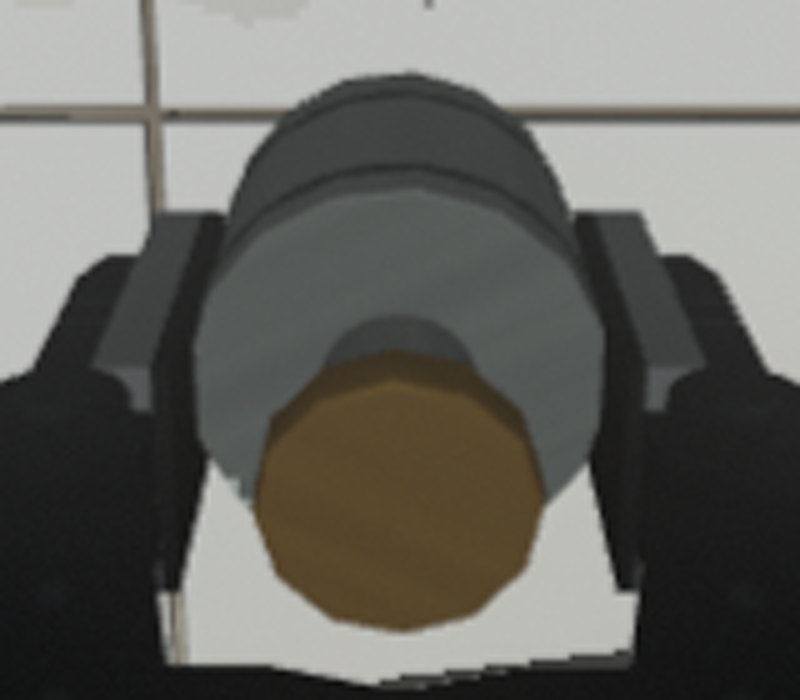

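```bash
cat >> h.py <<'E'
def wc(p):
    "wrist camera for tool at commanded p, tool x=+X, jaw=+Y, pointing down"
    m=manip.camera_model('wrist');K=np.array([[m['fx'],0,m['cx']],[0,m['fy'],m['cy']],[0,0,1]])
    T=np.eye(4);T[:3,:3]=[[1,0,0],[0,0,1],[0,-1,0]];T[:3,3]=p;T=T@m['mount'];return (K,T[:3,:3].T,T[:3,3])
E
python3 - <<'E'
from h import *
c=wc((.4775,.2475,.113))
P=np.array([plane(c,(a/4,160+b/4),.05) for a,b in[(172,358),(487,350),(527,610),(238,614)]]);print(P,P.mean(0))
print('knobtop',plane(c,(165/4,160+180/4),.074))
s=manip.state();print(s['tool_pos'],R.from_quat(np.roll(s['tool_rot'],-1)).as_rotvec(), s['joint_pos'])
# check with blue cap: top/wrist
print('blue',plane(c,(352,93),.06)); c1=wc((.429,.248,.183));print('blue w1',plane(c1,(345,153),.06)); print('die w1',plane(c1,(320.1,235),.06))
print('corners w1 front',[plane(c1,(60+a/2.6,180+b/2.6),.05) for a,b in((143,217),(297,217))])
print('knob w1',plane(c1,(60+172/2.6,180+138/2.6),.074))
E
```

```text
[[0.51032156 0.02258639 0.05      ]
 [0.50854335 0.08699916 0.05      ]
 [0.57048855 0.08387069 0.05      ]
 [0.57151993 0.02062232 0.05      ]] [0.54021835 0.05351964 0.05      ]
knobtop [0.46500681 0.05646205 0.074     ]
[0.4768614  0.24706742 0.11247048] [-1.57132790e+00  2.70357607e-04  1.22443097e-03] [ 3.39527191e-01 -5.17594977e-02  1.92290790e+00 -1.93420385e-04
  1.27151852e+00 -1.23181935e+00]
blue [0.39158819 0.26903263 0.06      ]
blue w1 [0.39075885 0.27228846 0.06      ]
die w1 [0.47500131 0.2486427  0.06      ]
corners w1 front [array([0.51326564, 0.02198679, 0.05      ]), array([0.51326459, 0.08747286, 0.05      ])]
knob w1 [0.46692279 0.05903117 0.074     ]
```

```bash
python3 -m jog '{"offset":[[0.2,-0.6,0],[0.25,-0.75,0],[0.25,-0.75,0],[0.25,-0.75,0],[0.25,-0.66,0],[0.17,-0.4,0],[0,0,-0.2],[0,0,-0.2],[0,0,0],[0,0,0]],"angular":[[0,0,0],[0,0,0],[0,0,0],[0,0,0],[0,0,0],[0,0,0],[0,0,0],[0,0,0],[0,0,0],[0,0,0]],"jaw":[34,34,34,34,34,34,34,34,34,34]}'
python3 - <<'E'
from h import *
s=manip.state();print(s['time'],s['tool_pos'],s['contact_force'])
im=manip.grab_frame('wrist'); cv2.imwrite('pics/w4.png',im)
crop(im,'pics/w4c.png',200,150,440,330,3.3)
im=manip.grab_frame('side'); cv2.imwrite('pics/s4.png',im);crop(im,'pics/s4c.png',270,140,400,250,6)
E
```

```text
time: 4.85
tool_pos: [0.5445, 0.0529, 0.0916]
tool_rot: [0.707, -0.707, 0.0, 0.002]
contact_force: [0.0, -0.8, -3.3]
gripper_width: 0.45
4.85 [0.54454674 0.05286912 0.09163685] [ 0.00493145 -0.7684802  -3.27716908]
```

View pics/w4c.png

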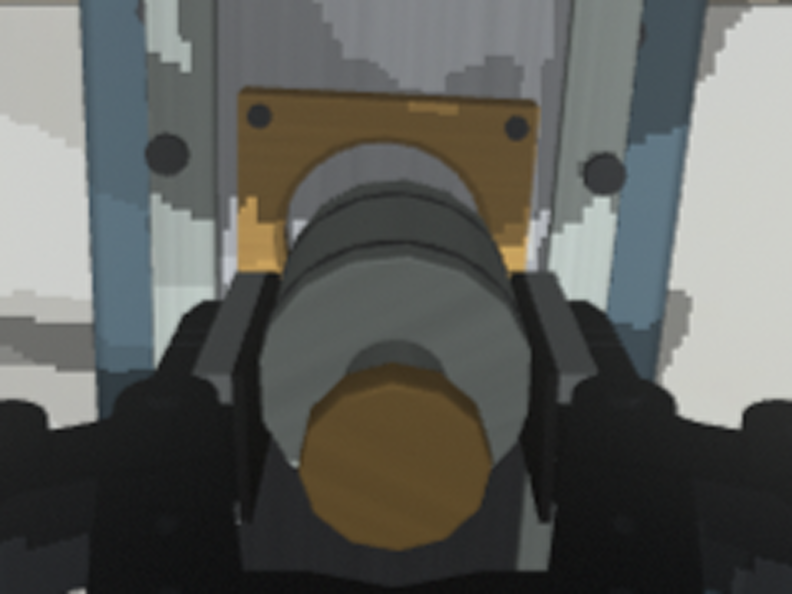

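View pics/s4c.png

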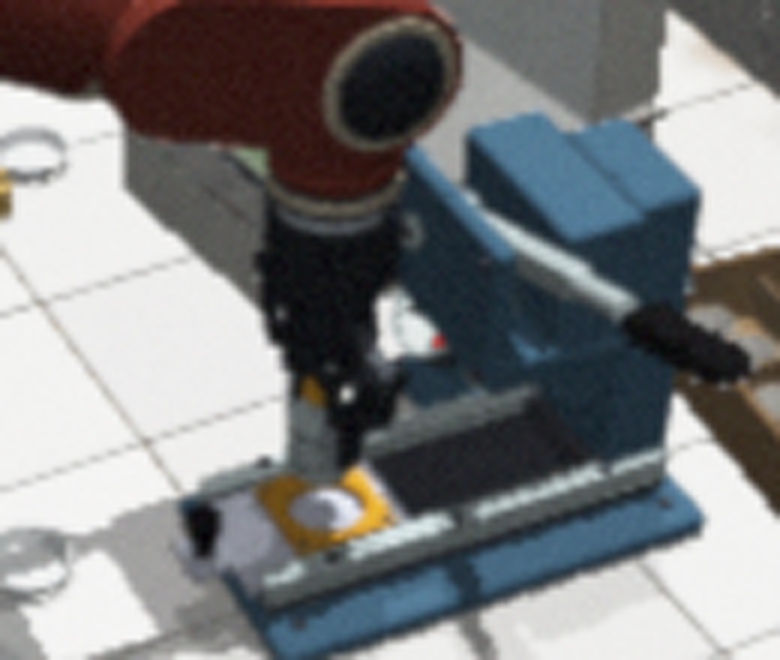

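```bash
python3 - <<'E'
from h import *
c=wc((.546,.052,.093)); f=lambda a,b,z:plane(c,(200+a/3.3,150+b/3.3),z)
A,B=f(240,90,.05),f(537,102,.05);print(A,B,np.linalg.norm(A-B)); d=(B-A)/np.linalg.norm(B-A); n=np.array([d[1],-d[0],0]);print('yaw',np.arctan2(n[1],n[0]),'centre',(A+B)/2+.031*n)
# chamfer rim of hole r=21.5..22.5 at z=.05, near point
H=f(386,141,.05);print('hole rim',H,H+.0225*n, 'floor?', f(390,143,.042))
L,Rr=f(288,215,.05),f(484,200,.05);print(L,Rr)
# die predicted: offset dx -1, foot -16
for dx in(0,-.001,-.002):
  for dz in (-.016,-.013):
    o=[]
    for r,z in((.012,.06),(.02,.04),(.02,.003),(.017,0)):
        P=np.array([proj(c,(.546+dx+r*np.cos(a),.052+r*np.sin(a),.093+dz+z)) for a in np.linspace(0,6.28,60)])
        P=(P-[200,150])*3.3; o.append((P[:,1].min().round(),P[:,1].max().round(),P[:,0].min().round(),P[:,0].max().round()))
    print(dx,dz,[tuple(int(v) for v in q) for q in o])
E
```

```text
[0.51496701 0.0200631  0.05      ] [0.51750823 0.08155501 0.05      ] 0.06154439455676233
yaw -0.04130254353724606 centre [0.54721118 0.04952904 0.05      ]
hole rim [0.52586672 0.0502155  0.05      ] [0.54834753 0.04928646 0.05      ] floor? [0.5284175  0.05102056 0.042     ]
[0.54228764 0.02913584 0.05      ] [0.53890112 0.07112635 0.05      ]
0 -0.016 [(388, 556, 299, 491), (264, 510, 257, 532), (185, 385, 286, 503), (195, 363, 304, 485)]
0 -0.013 [(402, 573, 296, 494), (272, 523, 254, 535), (190, 393, 284, 505), (200, 371, 302, 487)]
-0.001 -0.016 [(381, 549, 298, 492), (257, 504, 257, 533), (179, 380, 286, 503), (190, 359, 304, 485)]
-0.001 -0.013 [(394, 566, 296, 494), (265, 517, 254, 536), (184, 389, 284, 505), (195, 366, 302, 487)]
-0.002 -0.016 [(374, 543, 298, 492), (250, 498, 257, 533), (174, 376, 286, 504), (185, 354, 304, 486)]
-0.002 -0.013 [(386, 559, 296, 494), (259, 511, 254, 536), (179, 384, 284, 505), (190, 361, 302, 487)]
```

```bash
python3 -m jog '{"offset":[[0.05,-0.05,0],[0,0,-0.2],[0,0,-0.2],[0,0,0],[0,0,0]],"angular":[[0,0,0],[0,0,0],[0,0,0],[0,0,0],[0,0,0]],"jaw":[34,34,34,34,34]}'
python3 - <<'E'
from h import *
im=manip.grab_frame('wrist'); cv2.imwrite('pics/w5.png',im)
crop(im,'pics/w5c.png',200,150,440,330,3.3)
E
```

```text
time: 5.45
tool_pos: [0.5478, 0.0494, 0.0723]
tool_rot: [0.707, -0.707, 0.0, 0.001]
contact_force: [0.9, -0.6, -3.1]
gripper_width: 0.447
```

View pics/w5c.png

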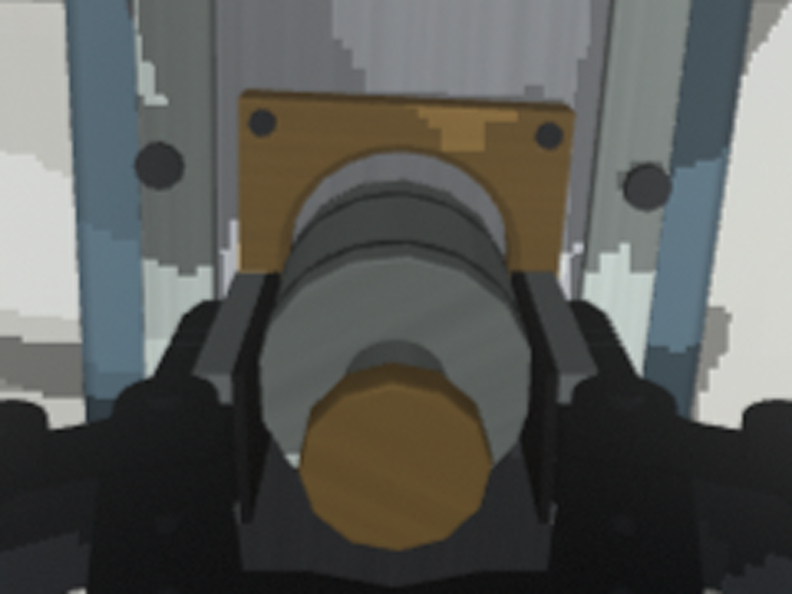

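```bash
python3 - <<'E'
from h import *
c=wc((.5485,.0495,.073)); f=lambda a,b,z:plane(c,(200+a/3.3,150+b/3.3),z)
A,B=f(240,92,.05),f(573,106,.05);print(A,B,np.linalg.norm(A-B)); d=(B-A)/np.linalg.norm(B-A); n=np.array([d[1],-d[0],0]);print('yaw',np.arctan2(n[1],n[0]),'centre',(A+B)/2+.031*n)
H=f(400,150,.05);print('hole rim',H,H+.0225*n)
o=[]
for cx,cy,r,z in((.5475,.0495,.012,.117),(.5475,.0495,.02,.06),(.5475,.0495,.0225,.05),(.5475,.0495,.0215,.05)):
    P=np.array([proj(c,(cx+r*np.cos(a),cy+r*np.sin(a),z)) for a in np.linspace(0,6.28,60)])
    P=(P-[200,150])*3.3; print(P.min(0).round(),P.max(0).round())
E
```

```text
[0.51376698 0.02095381 0.05      ] [0.51641809 0.08257297 0.05      ] 0.06167616797103614
yaw -0.042997610116674134 centre [0.54606388 0.05043087 0.05      ]
hole rim [0.52486991 0.05051554 0.05      ] [0.54734911 0.04954839 0.05      ]
[298. 381.] [492. 549.]
[286. 179.] [503. 380.]
[279. 151.] [510. 367.]
[284. 156.] [505. 362.]
```

```bash
python3 -m jog '{"offset":[[-0.01,0.01,-0.05],[0,0,-0.05],[0,0,-0.05],[0,0,-0.05],[0,0,0]],"angular":[[0,0,0],[0,0,0],[0,0,0],[0,0,0],[0,0,0]],"jaw":[34,34,34,34,34]}'
```

```text
time: 6.0
tool_pos: [0.5476, 0.0499, 0.0627]
tool_rot: [0.707, -0.707, 0.0, 0.001]
contact_force: [-0.2, 0.8, -3.4]
gripper_width: 0.448
```

```bash
python3 -m jog '{"offset":[[0,0,-0.03],[0,0,-0.03],[0,0,0],[0,0,0]],"angular":[[0,0,0],[0,0,0],[0,0,0],[0,0,0]],"jaw":[34,34,34,34]}'
python3 - <<'E'
from h import *
im=manip.grab_frame('wrist'); cv2.imwrite('pics/w6.png',im)
crop(im,'pics/w6c.png',200,150,440,330,3.3)
E
```

```text
time: 6.4
tool_pos: [0.548, 0.0499, 0.0603]
tool_rot: [-0.707, 0.707, 0.0, -0.0]
contact_force: [0.3, 0.6, -3.8]
gripper_width: 0.449
```

View pics/w6c.png

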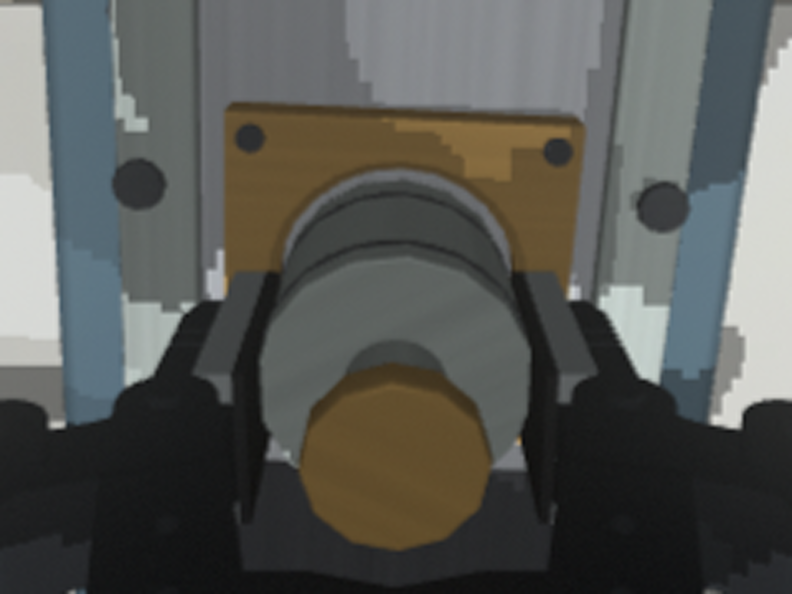

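```bash
python3 -m jog '{"offset":[[0,0,-0.02],[0,0,-0.02],[0,0,0],[0,0,0]],"angular":[[0,0,0],[0,0,0],[0,0,0],[0,0,0]],"jaw":[34,34,34,34]}'
```

```text
time: 6.85
tool_pos: [0.5479, 0.0499, 0.0582]
tool_rot: [0.707, -0.707, -0.0, 0.0]
contact_force: [0.8, 0.1, -3.6]
gripper_width: 0.446
```

```bash
python3 -m jog '{"offset":[[0,0,-0.02],[0,0,0],[0,0,0]],"angular":[[0,0,0],[0,0,0],[0,0,0]],"jaw":[34,34,34]}'; python3 -m jog '{"offset":[[0,0,-0.02],[0,0,0],[0,0,0]],"angular":[[0,0,0],[0,0,0],[0,0,0]],"jaw":[34,34,34]}'
python3 - <<'E'
from h import *
im=manip.grab_frame('wrist'); cv2.imwrite('pics/w7.png',im)
crop(im,'pics/w7c.png',200,150,440,330,3.3)
E
```

```text
time: 7.15
tool_pos: [0.548, 0.0499, 0.0573]
tool_rot: [-0.707, 0.707, 0.0, -0.0]
contact_force: [-0.3, -0.1, -3.4]
gripper_width: 0.446
time: 7.45
tool_pos: [0.548, 0.0499, 0.0563]
tool_rot: [-0.707, 0.707, 0.0, -0.0]
contact_force: [-0.1, 0.4, -3.2]
gripper_width: 0.447
```

View pics/w7c.png

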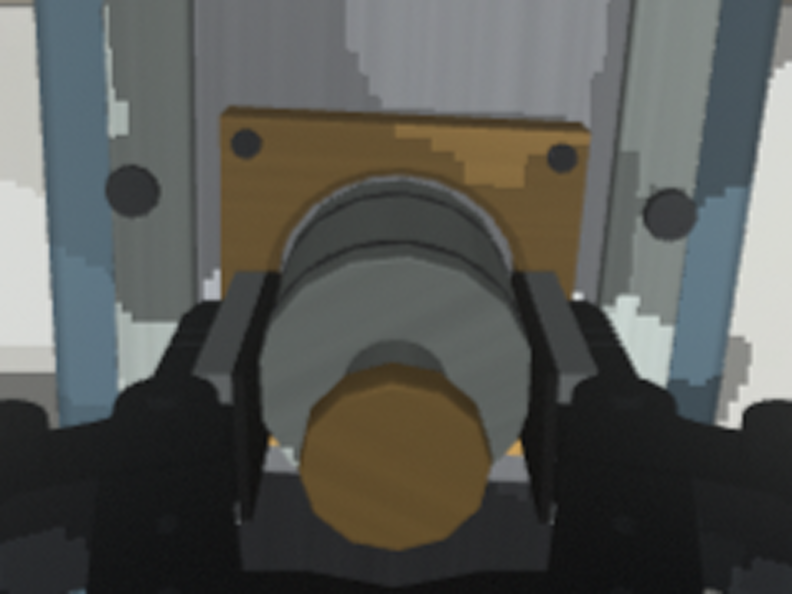

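```bash
for i in 1 2; do python3 -m jog '{"offset":[[0,0,-0.02],[0,0,0],[0,0,0]],"angular":[[0,0,0],[0,0,0],[0,0,0]],"jaw":[34,34,34]}'; done
```

```text
time: 7.8
tool_pos: [0.5484, 0.0499, 0.056]
tool_rot: [-0.707, 0.707, 0.001, 0.0]
contact_force: [-0.5, 0.2, 1.7]
gripper_width: 0.445
time: 8.1
tool_pos: [0.5491, 0.0498, 0.0556]
tool_rot: [-0.707, 0.707, 0.001, 0.001]
contact_force: [-0.7, 0.0, 4.9]
gripper_width: 0.443
```

```bash
python3 -m jog '{"offset":[[0,0,0.01],[0,0,0.01],[0,0,0],[0,0,0],[0,0,0],[0,0,0],[0,0,0],[0,0,0]],"angular":[[0,0,0],[0,0,0],[0,0,0],[0,0,0],[0,0,0],[0,0,0],[0,0,0],[0,0,0]],"jaw":[40,44,48,52,56,60,64,64]}'
python3 - <<'E'
from h import *
im=manip.grab_frame('wrist'); cv2.imwrite('pics/w8.png',im)
crop(im,'pics/w8c.png',200,150,440,330,3.3)
E
```

```text
time: 8.9
tool_pos: [0.548, 0.0499, 0.0553]
tool_rot: [-0.707, 0.707, 0.0, -0.0]
contact_force: [0.3, -0.1, -0.4]
gripper_width: 0.748
```

View pics/w8c.png

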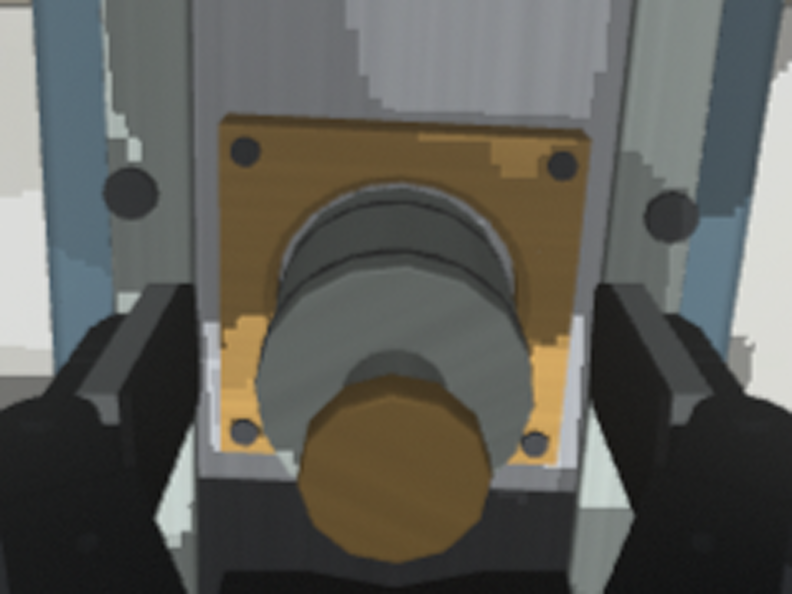

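```bash
python3 -m jog '{"offset":[[0,0,0.2],[0,0,0.4],[-0.3,0,0.6],[-0.8,0,0.6],[-0.8,0,0.4],[0,0,0],[0,0,0]],"angular":[[0,0,0],[0,0,0],[0,0,0],[0,0,0],[0,0,0],[0,0,0],[0,0,0]],"jaw":[64,64,64,64,64,40,5]}'
python3 - <<'E'
from h import *
im=manip.grab_frame('wrist'); cv2.imwrite('pics/w9.png',im)
im=manip.grab_frame('side'); cv2.imwrite('pics/s9.png',im);crop(im,'pics/s9c.png',270,140,400,250,6)
E
```

```text
time: 9.65
tool_pos: [0.4534, 0.0499, 0.167]
tool_rot: [-0.707, 0.707, 0.002, 0.001]
contact_force: [0.8, -0.6, 0.2]
gripper_width: 0.419
```

View pics/w9.png

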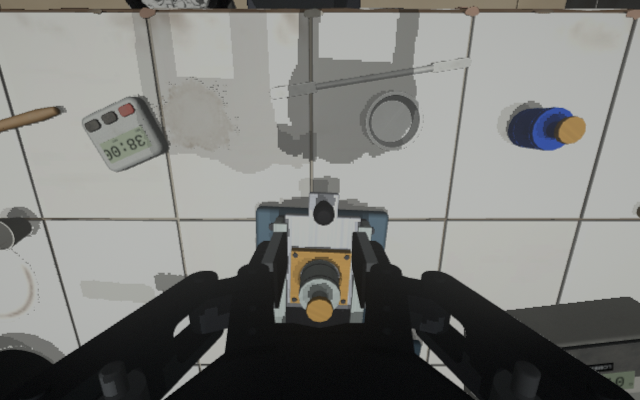

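View pics/s9c.png

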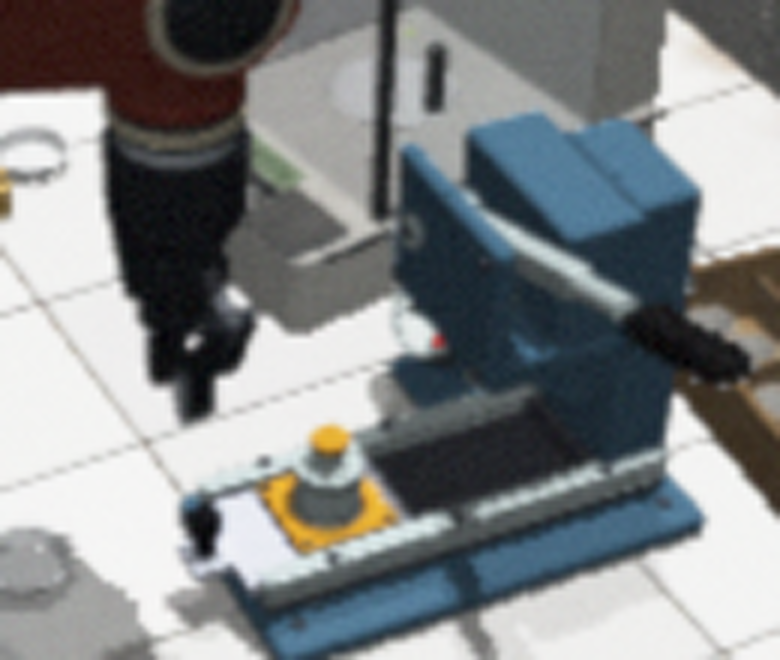

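```bash
python3 -m jog '{"offset":[[-0.46,0.06,-0.3],[0,0,-0.6],[0,0,-0.7],[0,0,-0.5],[0,0,-0.2],[0,0,0],[0,0,0]],"angular":[[0,0,0],[0,0,0],[0,0,0],[0,0,0],[0,0,0],[0,0,0],[0,0,0]],"jaw":[0,0,0,0,0,0,0]}'
python3 - <<'E'
from h import *
c=cam('side');print('pred cap',(proj(c,(.547,.0495,.102))-[270,140])*6)
im=manip.grab_frame('wrist'); cv2.imwrite('pics/w10.png',im)
E
```

```text
time: 10.45
tool_pos: [0.4309, 0.0528, 0.0509]
tool_rot: [-0.707, 0.707, 0.0, -0.0]
contact_force: [-0.2, -0.4, 0.0]
gripper_width: -0.003
pred cap [323.31462091 431.4788441 ]
```

View pics/w10.png

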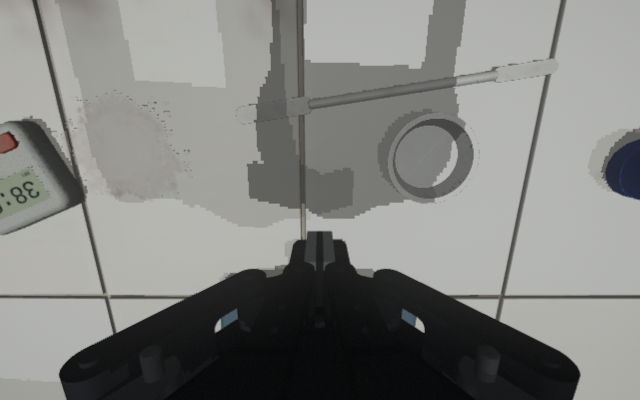

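```bash
python3 -m jog '{"offset":[[0.12,0,0],[0.12,0,0],[0.12,-0.005,0],[0.14,-0.006,0],[0.16,-0.007,0],[0.16,-0.007,0],[0.16,-0.007,0],[0.16,-0.007,0],[0.16,-0.007,0],[0.14,-0.006,0],[0.12,-0.005,0],[0,0,0]],"angular":[[0,0,0],[0,0,0],[0,0,0],[0,0,0],[0,0,0],[0,0,0],[0,0,0],[0,0,0],[0,0,0],[0,0,0],[0,0,0],[0,0,0]],"jaw":[0,0,0,0,0,0,0,0,0,0,0,0]}'
python3 - <<'E'
from h import *
im=manip.grab_frame('side'); cv2.imwrite('pics/s11.png',im);crop(im,'pics/s11c.png',270,140,400,250,6)
E
```

```text
time: 11.7
tool_pos: [0.5092, 0.0499, 0.0505]
tool_rot: [-0.707, 0.707, 0.001, 0.0]
contact_force: [0.8, -0.2, 0.0]
gripper_width: 0.0
```

View pics/s11c.png

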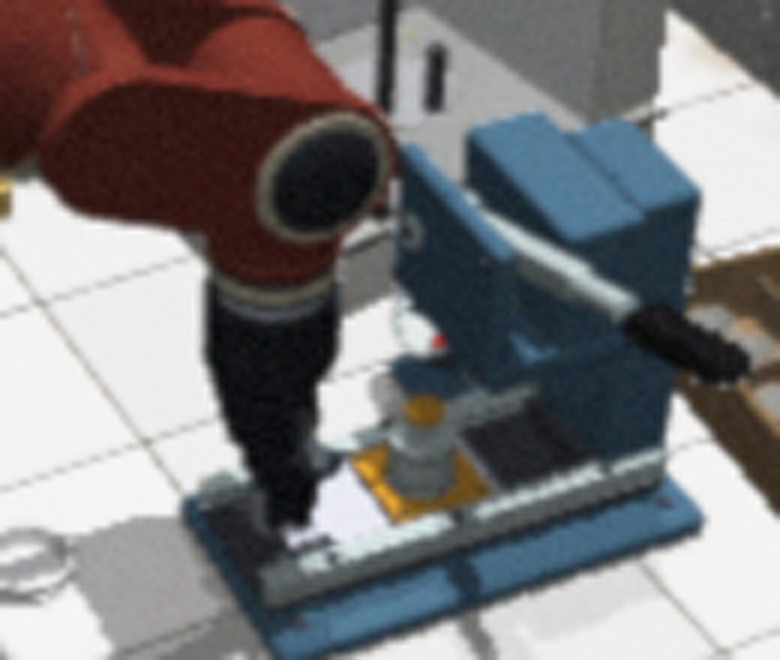

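```bash
python3 -m jog '{"offset":[[0.06,-0.003,0],[0.1,-0.004,0],[0.12,-0.005,0],[0.12,-0.005,0],[0.1,-0.004,0],[0.08,-0.003,0],[0.06,-0.002,0],[0.04,-0.002,0],[0,0,0]],"angular":[[0,0,0],[0,0,0],[0,0,0],[0,0,0],[0,0,0],[0,0,0],[0,0,0],[0,0,0],[0,0,0]],"jaw":[0,0,0,0,0,0,0,0,0]}'
python3 - <<'E'
from h import *
im=manip.grab_frame('side'); cv2.imwrite('pics/s12.png',im);crop(im,'pics/s12c.png',270,140,400,250,6)
E
```

```text
time: 12.65
tool_pos: [0.5424, 0.0486, 0.0504]
tool_rot: [-0.707, 0.707, 0.0, 0.0]
contact_force: [0.1, 0.1, -0.6]
gripper_width: 0.002
```

View pics/s12c.png

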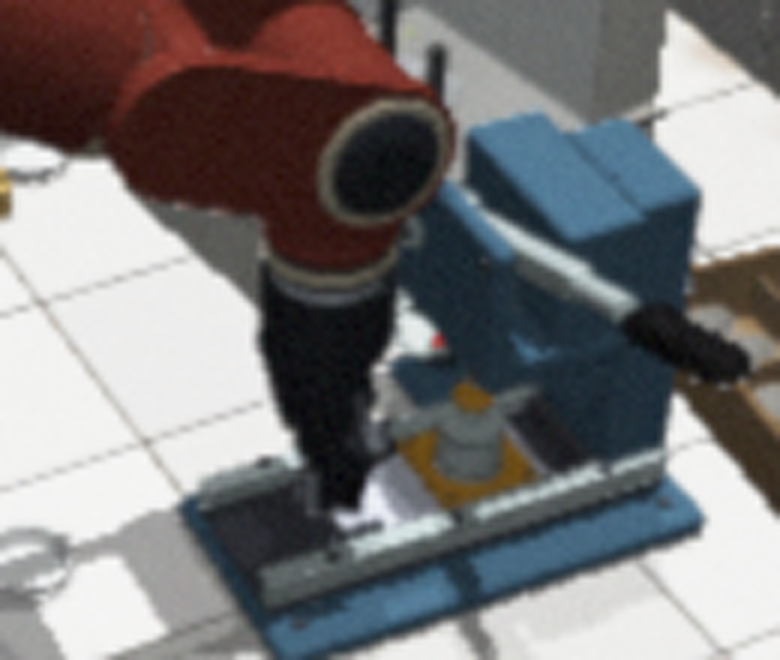

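```bash
python3 - <<'E'
from h import *
c=cam('side');print(plane(c,(270+470/6,140+393/6),.102),plane(c,(270+330/6,140+438/6),.102))
E
python3 -m jog '{"offset":[[0.04,-0.002,0],[0.04,-0.002,0],[0.04,-0.002,0],[0.04,-0.002,0],[0.02,0,0],[0.02,0,0],[0,0,0]],"angular":[[0,0,0],[0,0,0],[0,0,0],[0,0,0],[0,0,0],[0,0,0],[0,0,0]],"jaw":[0,0,0,0,0,0,0]}'
```

```text
[0.63925461 0.0402508  0.102     ] [0.54766152 0.04284234 0.102     ]
time: 13.4
tool_pos: [0.5497, 0.0483, 0.0497]
tool_rot: [0.707, -0.707, 0.002, 0.003]
contact_force: [-10.7, 0.4, 6.1]
gripper_width: 0.002
```

```bash
python3 -m jog '{"offset":[[0.03,0,0],[0.03,0,0],[0,0,0],[0,0,0]],"angular":[[0,0,0],[0,0,0],[0,0,0],[0,0,0]],"jaw":[0,0,0,0]}'
python3 - <<'E'
from h import *
im=manip.grab_frame('side'); cv2.imwrite('pics/s13.png',im);crop(im,'pics/s13c.png',270,140,400,250,6)
im=manip.grab_frame('top'); cv2.imwrite('pics/t13.png',im);crop(im,'pics/t13c.png',270,130,400,240,6)
E
```

```text
time: 13.8
tool_pos: [0.5497, 0.0484, 0.049]
tool_rot: [-0.707, 0.707, -0.005, -0.006]
contact_force: [-18.6, -0.4, 10.4]
gripper_width: 0.004
```

View pics/s13c.png

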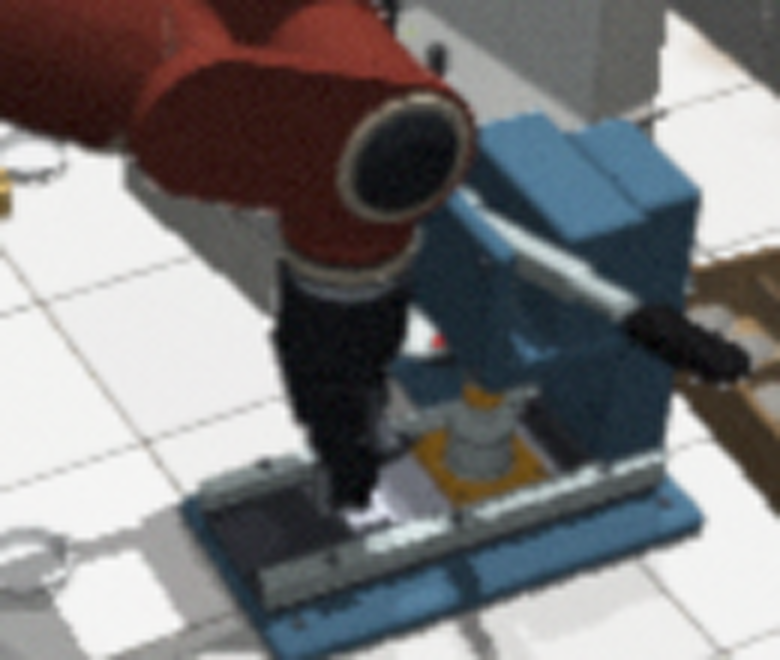

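View pics/t13c.png

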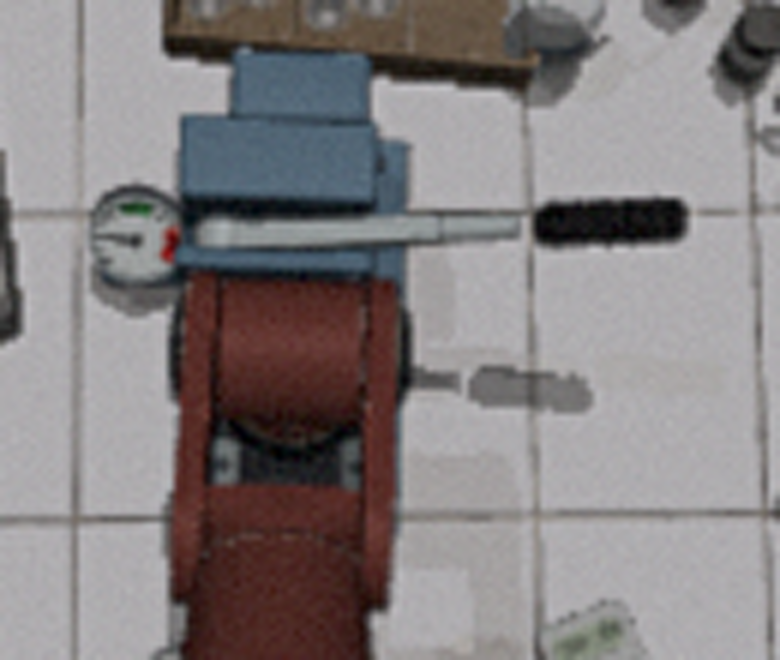

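```bash
python3 - <<'E'
from h import *
s=manip.state();print(s['ft_torque'],s['contact_force'])
c=cam('side')
for f,z in(('s9',.05),('s12',.05),('s13',.05)):
    im=cv2.imread(f'pics/{f}.png');hsv=cv2.cvtColor(im,cv2.COLOR_BGR2HSV);m=cv2.inRange(hsv,(10,110,70),(34,255,255));m[:, :300]=0;m[:,375:]=0;m[:200]=0;m[235:]=0
    ys,xs=np.nonzero(m);r=[];
    for i,p in enumerate(zip(xs,ys)): r.append(plane(c,p,z)[:2])
    r=np.array(r);print(f,len(r),r.max(0),r.min(0))
E
```

```text
[-0.10361696  2.87238188 -0.02444288] [-17.96151518  -0.70924271  10.52160336]
s9 136 [0.5866966  0.10674825] [0.51578541 0.01547841]
s12 119 [0.68143782 0.10240374] [0.60802337 0.0110545 ]
s13 111 [0.68798957 0.09582859] [0.61426275 0.00901261]
```

```bash
python3 -m jog '{"offset":[[-0.06,0,0],[-0.1,0,0],[-0.3,0,0],[-0.5,0,0],[-0.2,0,0.4],[0,-0.2,0.8],[0,-0.4,0.9],[0,-0.6,0.9],[0,-0.8,0.9],[0.3,-0.8,0.9],[0.6,-0.6,0.8],[0.6,-0.32,0]],"angular":[[0,0,0],[0,0,0],[0,0,0],[0,0,0],[0,0,0],[0,0,0],[0,0,0],[0,0,0],[0,0,0],[0,0,0],[0,0,0],[0,0,0]],"jaw":[0,0,0,0,0,0,0,0,0,0,0,0]}'
python3 - <<'E'
from h import *
im=manip.grab_frame('side'); cv2.imwrite('pics/s14.png',im);crop(im,'pics/s14c.png',270,120,400,230,6)
im=manip.grab_frame('top'); cv2.imwrite('pics/t14.png',im);crop(im,'pics/t14c.png',270,130,400,240,6)
im=manip.grab_frame('wrist'); cv2.imwrite('pics/w14.png',im)
E
```

```text
time: 15.1
tool_pos: [0.5682, -0.1197, 0.3131]
tool_rot: [-0.705, 0.709, 0.004, 0.005]
contact_force: [-0.2, 0.0, 0.9]
gripper_width: 0.001
```

View pics/s14c.png

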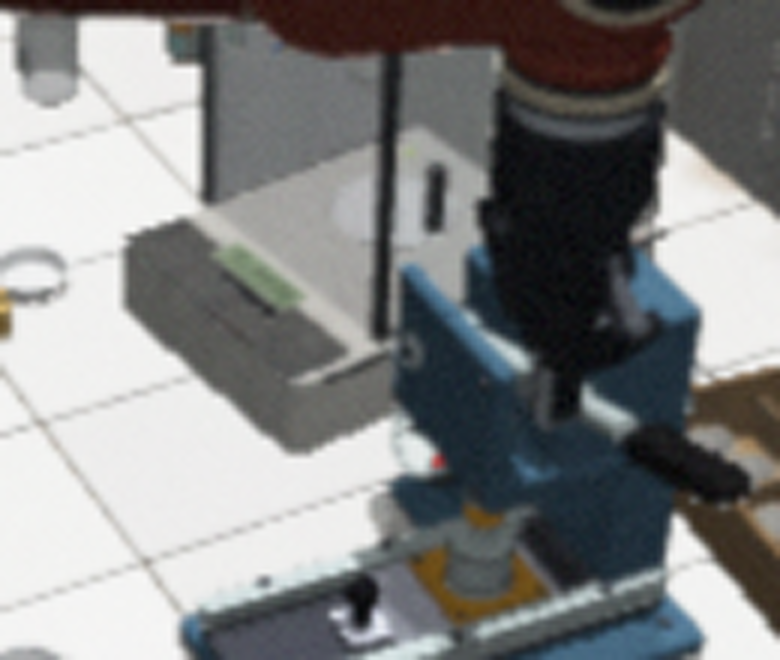

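View pics/w14.png

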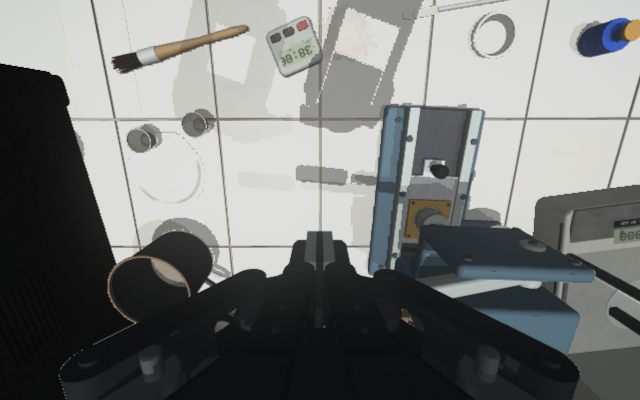

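View pics/t14c.png

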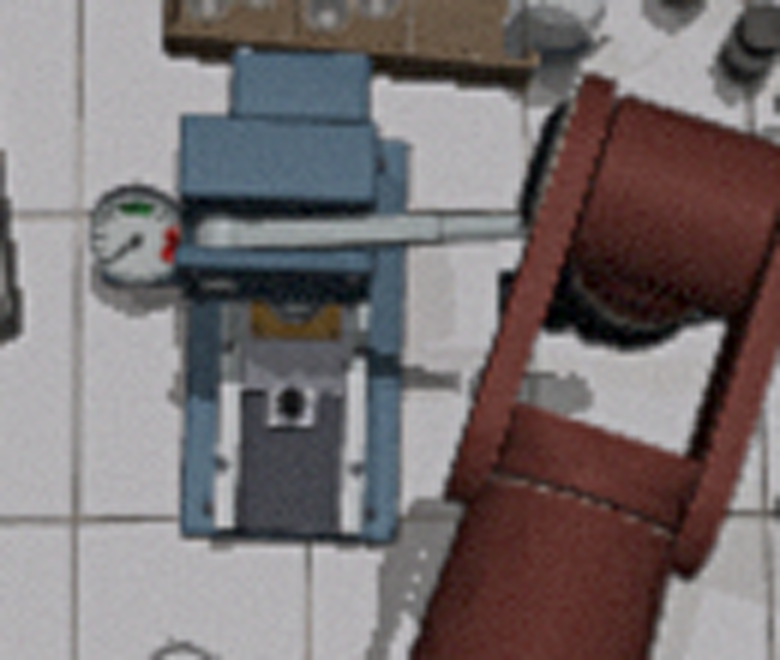

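```bash
python3 - <<'E'
from h import *
c=cam('top');print('knob',plane(c,(270+292/6,130+400/6),.074),plane(c,(317,221.7),.074))
s=manip.state();print(s['tool_pos'],R.from_quat(np.roll(s['tool_rot'],-1)).as_matrix().round(4).tolist())
# lever axis check from original picture: grip px top/side
print('head front edge top',plane(c,(270+190/6,130+272/6),.239),plane(c,(270+390/6,130+275/6),.239))
E
python3 -m jog '{"offset":[[0,0,0],[0,0,0]],"angular":[[0,0,0],[0,0,0]],"jaw":[0,0]}'
```

```text
knob [0.57011441 0.04606613 0.074     ] [0.47017203 0.05357756 0.074     ]
[ 0.56590687 -0.1177649   0.30471012] [[1.0, 0.0006, 0.0006], [-0.0006, -0.0001, 1.0], [0.0006, -1.0, -0.0001]]
head front edge top [0.61990849 0.10541346 0.239     ] [ 0.61698346 -0.0131115   0.239     ]
time: 15.45
tool_pos: [0.5641, -0.116, 0.3043]
tool_rot: [0.707, -0.707, -0.0, 0.001]
contact_force: [0.0, 0.6, 0.7]
gripper_width: 0.001
```

```bash
python3 -m jog '{"offset":[[0.3,-0.1,0],[0.5,-0.14,0],[0.5,-0.12,0],[0.22,-0.08,0],[0,0,0],[0,0,0]],"angular":[[0,0,0],[0,0,0],[0,0,0],[0,0,0],[0,0,0],[0,0,0]],"jaw":[0,0,0,0,0,0]}'
python3 - <<'E'
from h import *
im=manip.grab_frame('side'); cv2.imwrite('pics/s15.png',im);crop(im,'pics/s15c.png',300,120,430,230,6)
im=manip.grab_frame('wrist'); cv2.imwrite('pics/w15.png',im)
s=manip.state();print(s['tool_pos'])
E
```

```text
time: 16.05
tool_pos: [0.6401, -0.1382, 0.3047]
tool_rot: [0.707, -0.707, -0.0, 0.001]
contact_force: [0.1, 0.2, 0.0]
gripper_width: -0.003
[ 0.64003463 -0.13826922  0.3051092 ]
```

View pics/s15c.png

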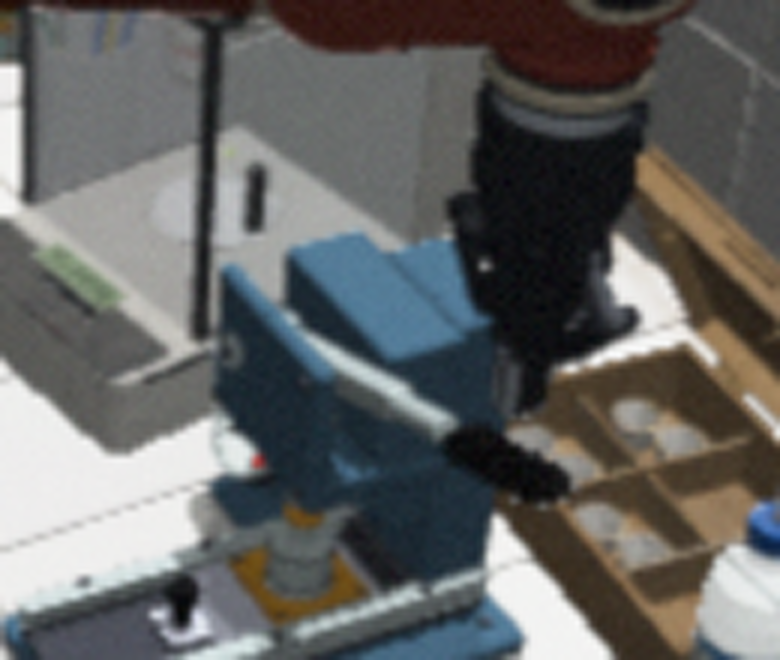

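View pics/w15.png

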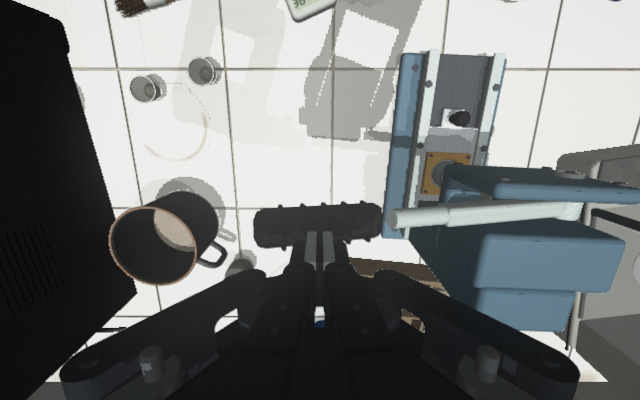

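```bash
python3 - <<'E'
from h import *
c=wc((.640,-.138,.305))
for p in((317,225),(256,228),(384,221)): print(plane(c,p,.272))
print('TCP px',proj(c,(.64,-.138,.305)))
c=cam('side');print((proj(c,(.64,-.138,.305))-[300,120])*6,(proj(c,(.64,-.138,.27))-[300,120])*6)
E
```

```text
[ 0.63983968 -0.13973082  0.272     ]
[ 0.64201499 -0.18118449  0.272     ]
[ 0.63696022 -0.09453517  0.272     ]
TCP px [319.60364432 246.67211636]
[509.67824089 404.97389501] [501.34511547 461.03859705]
```

```bash
python3 -m jog '{"offset":[[0.02,0,-0.2],[0,0,-0.2],[0,0,-0.2],[0,-0.02,-0.2],[0,-0.02,-0.2],[0,-0.02,-0.2],[0,-0.02,-0.2],[0,-0.02,-0.2],[0,-0.02,-0.2],[0,-0.02,-0.2],[0,0,-0.1],[0,0,0]],"angular":[[0,0,0],[0,0,0],[0,0,0],[0,0,0],[0,0,0],[0,0,0],[0,0,0],[0,0,0],[0,0,0],[0,0,0],[0,0,0],[0,0,0]],"jaw":[0,0,0,0,0,0,0,0,0,0,0,0]}'
python3 - <<'E'
from h import *
im=manip.grab_frame('side'); cv2.imwrite('pics/s16.png',im);crop(im,'pics/s16c.png',300,120,430,230,6)
im=manip.grab_frame('top'); cv2.imwrite('pics/t16.png',im);crop(im,'pics/t16c.png',270,140,400,220,6)
s=manip.state();print(s['tool_pos'])
E
```

```text
time: 17.35
tool_pos: [0.6418, -0.1459, 0.1992]
tool_rot: [-0.707, 0.707, 0.0, -0.0]
contact_force: [-1.6, -3.3, 6.1]
gripper_width: -0.001
[ 0.64182702 -0.14587149  0.20021725]
```

View pics/s16c.png

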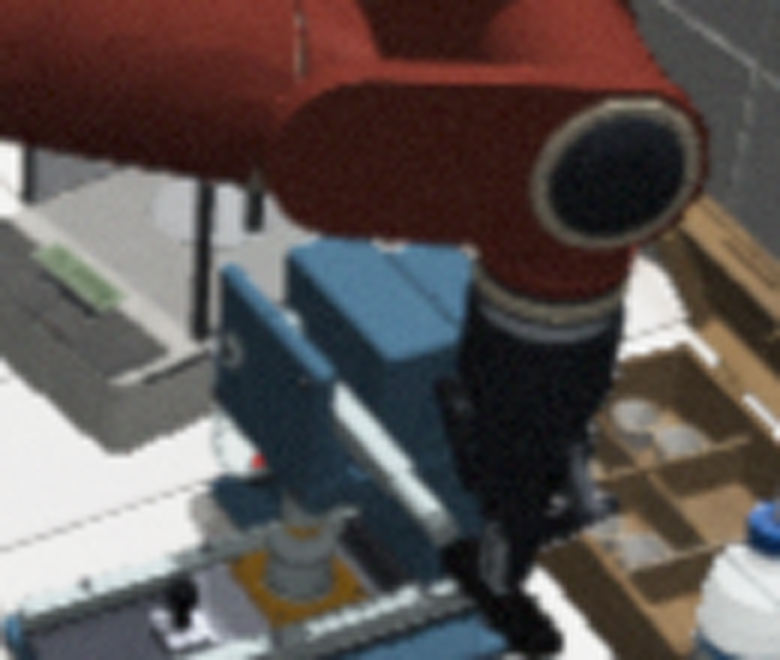

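View pics/t16c.png

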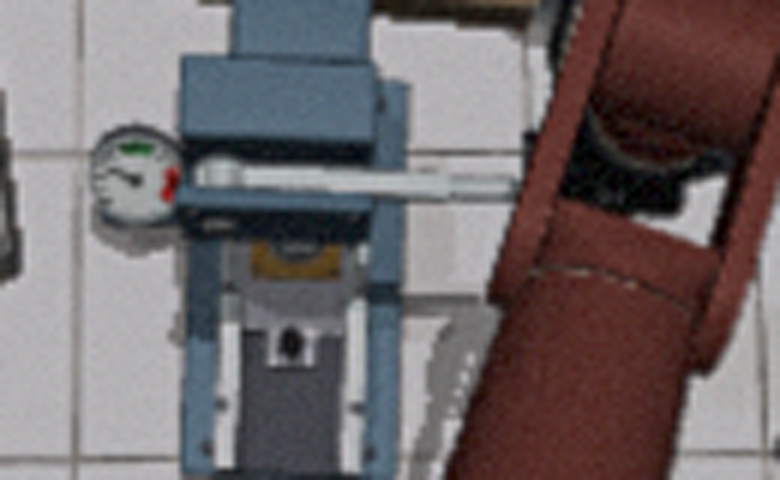

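```bash
python3 -m jog '{"offset":[[0,0,-0.12],[0,0,-0.12],[0,0,-0.12],[0,0,-0.12],[0,0,-0.1],[0,0,-0.06],[0,0,-0.04],[0,0,0]],"angular":[[0,0,0],[0,0,0],[0,0,0],[0,0,0],[0,0,0],[0,0,0],[0,0,0],[0,0,0]],"jaw":[0,0,0,0,0,0,0,0]}'
python3 - <<'E'
from h import *
im=manip.grab_frame('top'); cv2.imwrite('pics/t17.png',im);crop(im,'pics/t17c.png',280,155,310,185,18)
s=manip.state();print(s['tool_pos'])
E
```

```text
time: 18.25
tool_pos: [0.6421, -0.1444, 0.167]
tool_rot: [0.708, -0.706, -0.001, 0.0]
contact_force: [-3.1, 2.7, 8.0]
gripper_width: -0.002
[ 0.64213436 -0.14444072  0.16721398]
```

View pics/t17c.png

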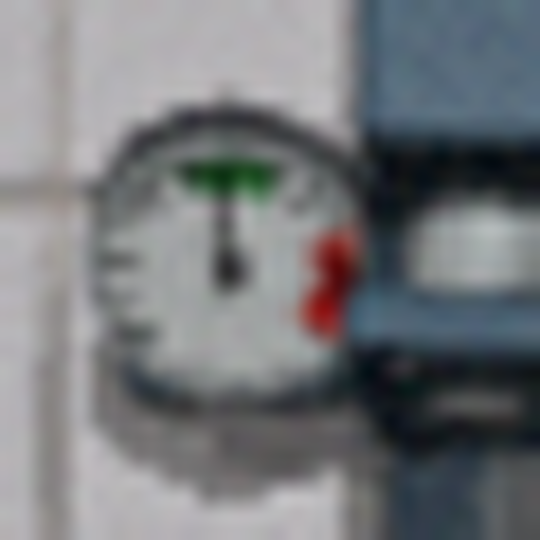

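The needle in the zoomed top view stands nearly straight up (228,200), in the middle of the green. Now I'll hold it there.

```bash
for i in 1 2 3; do python3 -m jog '{"offset":[[0,0,0],[0,0,0],[0,0,0],[0,0,0],[0,0,0],[0,0,0],[0,0,0],[0,0,0],[0,0,0],[0,0,0]],"angular":[[0,0,0],[0,0,0],[0,0,0],[0,0,0],[0,0,0],[0,0,0],[0,0,0],[0,0,0],[0,0,0],[0,0,0]],"jaw":[0,0,0,0,0,0,0,0,0,0]}'; done
python3 - <<'E'
from h import *
im=manip.grab_frame('top'); cv2.imwrite('pics/t18.png',im);crop(im,'pics/t18c.png',280,140,400,220,6)
im=manip.grab_frame('side'); cv2.imwrite('pics/s18.png',im);crop(im,'pics/s18c.png',300,120,430,230,6)
s=manip.state();print(s['tool_pos'])
E
```

```text
time: 19.3
tool_pos: [0.6422, -0.1445, 0.1674]
tool_rot: [0.708, -0.706, -0.001, 0.0]
contact_force: [-2.2, 2.2, 9.2]
gripper_width: 0.004
time: 20.3
tool_pos: [0.6421, -0.1445, 0.1674]
tool_rot: [0.708, -0.706, -0.001, 0.0]
contact_force: [-2.8, 1.7, 8.3]
gripper_width: 0.003
time: 21.3
tool_pos: [0.6421, -0.1445, 0.1674]
tool_rot: [0.708, -0.706, -0.001, 0.0]
contact_force: [-3.5, 2.0, 8.5]
gripper_width: -0.001
[ 0.64211297 -0.14447351  0.16738303]
```

View pics/t18c.png

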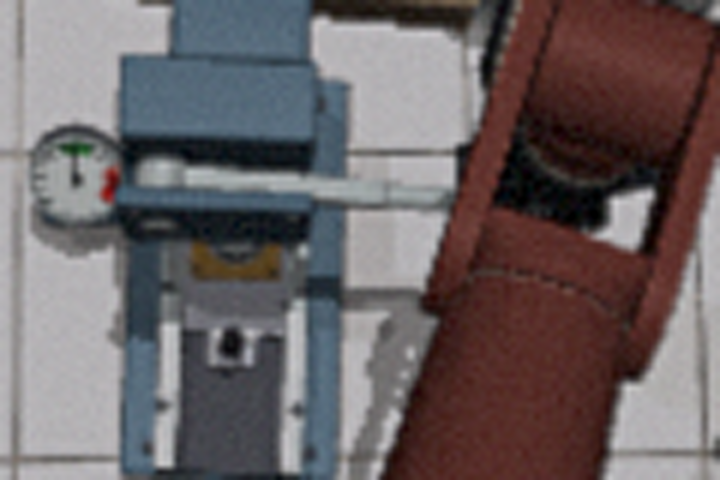

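View pics/s18c.png

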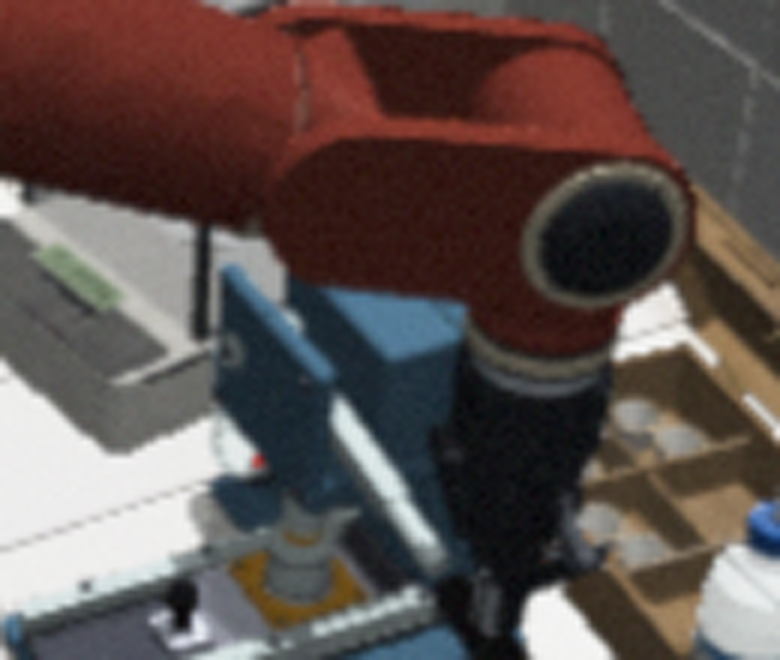

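The needle is steady at mid-green (75,160 in the crop), the die is upright under the ram and the carriage hasn't moved. I'm handing in.

```bash
python3 -c "
from plant import manip
print(manip.job_done()); print(manip.state()['time'])"
```

```text
the job is handed in; nothing more can be done
None
the job is handed in; nothing more can be done
```

The pellet is pressed and the job is handed in at about 21.4 s of the 69 s allowed; no verdict was reported. I stood the steel die in the nest and let go, pushed the carriage home by its knob with the fingers shut, and pressed the lever down from above.

**Last checks before handing in:**
- **Needle:** it stood almost straight up, mid-green, in two top views 3 s apart. It was never seen near the red.
- **Lever:** the arm was still pushing down with about 8–9 N, and its pose was steady over those 3 s.
- **Die:** it stood upright under the ram, with the robot clear of both it and the carriage.
- **Carriage:** it reached a hard stop. The knob measured x ≈ 0.570 m, which puts the nest at about 0.648 m; the head and lever put the ram at about 0.647–0.649 m.

**What disagreed or was not checked:**
- Away from the nest, the wrist camera read its x up to about 7 mm short of the fixed cameras. Close up they agreed within 1–2 mm, and I used the close-up values.
- I first judged the die's foot to be 3 mm lower in the grip than it was, so I lowered it in 1 mm steps until it touched the nest floor.
- At the stop the fingers also pressed down on the carriage with about 10 N. The needle rose to roughly 0.7 rad, then fell back to zero when I backed off.
- I did not measure the other bench things again, but nothing showed that any had moved.

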